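Book in the cartons on the packing board

ROBOT

A 6-joint arm with a two-finger parallel gripper is mounted at the origin on a cart in front of the work surface, level with it; the furniture and walls round the work are solid. World frame = base frame: x ahead of the robot, y to its left, z up, the work surface at z = 0. Lengths are in mm, angles in rad, forces in N, time in s.
With the tool pointing down it reaches from about 275 to 1000 mm from the base axis. Payload 8.4 kg.
Tool frame: the origin (TCP) lies between the finger pads; the fingertips stand 22 mm ahead of it and the grasp point (between the pads) lies 3 mm ahead of it; z points along the fingers, y is the line along which they close (so a half turn about z gives the same grasp; the last joint's range is limited). The gripper opens to 85 mm and grips with 20 to 120 N. Pads are 22 mm wide; open, the fingers measure 114 mm over their backs; the gripper's body (76 mm by 85 mm) begins 54 mm behind the grasp point. The pads swing forward as they close: fully open they stand 13 mm farther back than shut.
Start: joints at [1.151, 0.353, 1.633, -0, 1.155, -0.002], TCP at [253.593, 571.243, 253.281] pointing down, gripper open.
Joint ranges: [-2.63, 2.63], [-0.92, 2.1], [0.06, 2.66], [-1.3, 4.44], [0, 2.69], [-3.02, 3.02]. Speed limits (rad/s): [2.22, 2.22, 2.79, 3.14, 3.14, 3.14].

INTERFACE

Orientations are given as [roll, pitch, yaw] about the fixed x, y, z axes, in that order (R = Rz(yaw) Ry(pitch) Rx(roll)).
In Python, from rig import r, grab_frame gives the robot as it stands.
- The arm moves only by the shell command python3 -m inch 'ROWS' [FORCE]. ROWS is JSON, a list of rows, each a list of 7 numbers: the turn, a rotation vector about the tool's x, y, z as a fraction of full scale, then the shift along the tool's x, y, z as a fraction of full scale, then the closure, from 0 (fully open) to 1 (shut). In form: [[rx, ry, rz, dx, dy, dz, fingers], ...]. A call has 1 to 8 rows; each row shifts and turns the commanded pose from where the row before left it, along the tool's axes as they then stand; what a row does not reach is not made up. Full scale, the value 1, is 2.5 cm for a shift and pi rad for a turn. A row lasts 1/12 s, in which the tool goes at most 41.7 mm and 7.16 degrees, less where a joint would pass 70% of its speed; a pose out of reach is approached as far as the arm can. A call with a number of a shift or a turn outside -1 to 1 is refused whole. A call with a gripper value outside its range is refused whole. The fingers move at their own pace and stop on an object; FORCE is the grip in N (left out, the last holds). Time passes only in rows, so rows that do not move let the fingers close. It gives the time, the measured TCP pose, the force, the opening and the grip force at its end, in the units of the state.
- r.sense(): the state, without advancing time (a new reading comes with each control period).
- grab_frame(name): name is "side" or "top" or "wrist"; returns a dict with "pixels" (400x640x3 uint8, red, green, blue), "z_map" (400x640 float32, mm along the optical axis (not along the pixel's ray), 0 where there is no reading), "vertical_fov" (degrees; the focal length in pixels is half the picture's height over the tangent of half this angle, whatever the lens; pixels are square), "cx", "cy" (the principal point, pixels), "cam_to_world" (4x4, takes a point from camera to world coordinates). Camera axes: x right, y down, z forward; pixel columns grow to the right and rows downward; lengths in mm; the calibration is good to about 2 mm. A picture is of the moment at which its call begins.
- r.sign_off(): hands the job in; it is judged then, once.
The state is a dict: "clock": time; "qpos": joint angles; "qvel": joint speeds; "joint_efforts": joint torques, N m; "eef_pos": TCP position; "tcp_rot": TCP orientation; "contact_force": force on the tool from outside, world axes, zero at the start; "wrist_torque": the same for the moment, N m; "opening": opening from 0.0 (shut) to 1.0 (fully open); "grasp_force": force on a finger pad.
Only numpy, scipy, OpenCV 4.12 (cv2) and the standard library are available. Lean on these libraries where they do the work, as an engineer would, in place of code of your own. Each camera call takes 0.05 s, during which the arm holds its last target. There are 200 camera calls.

TASK

Book in the two or three cartons that stand before the packing board: lift the wood block off the board and lay it flat on the bench out of the way, then, without picking any carton up, push each one's base against the board's near edge and push high on its labelled face so that it tips over and lies flat on the board, label up. When all are lying, take the label reader by its grip and read the labels from the shortest carton to the tallest, each time holding it still for about two seconds 4 to 11 cm above the label's middle, looking straight down, its long side along the label's long side. Once all are read, stand the reader upright on the middle of its rubber mat and slide every carton along the board until its end is home and square against the back rail; leave the jar and tape roll alone.

Things in the scene. Friction and masses are not known exactly. Their poses are not given: they have to be found in the camera images.
- board: plywood packing board fixed flat to the bench, 164 mm deep (its x, pointing away from the robot), 290 mm long (its y), 18 mm thick; origin at the middle of its underside. Its near long edge (x = -82 mm, an upright 18 mm step) is the stop for the cartons' bases. Along its far long edge a steel rail, 12 mm thick, stands 10 mm above its top; the rail's near face is at x = +70 mm.
- board_edge (a point): middle of the top of the board's near long edge, 18 mm above the bench; axes as the board's. A fixed bench vice (170 mm high) stands before and to the right of the board, a fixed parts cabinet (230 mm high) behind its right end; between them, off the board's right end toward the mat, the bench is free.
- short_carton: the short one of the cardboard cartons: 60 mm deep (its x), 60 mm wide (its y), 105 mm high (its z), about 250 g; origin at the middle of its base. It starts standing 10 to 30 mm short of the board's near edge, its +x face toward the board (within 7 degrees), its -x face with the label toward the robot. Lying tipped on the board, its x axis points down. It may be absent.
- short_carton_centre (a point): centre of the short carton, half-way up (52.5 mm above its base); when the carton lies flat on the board this is 48 mm above the bench
- short_carton_end (a point): middle of the short carton's top end, 105 mm from its base; when it lies tipped on the board this end points to the rail; axes as the carton's
- short_carton_label (a point): middle of the white bar label on the short carton's -x face, 52.5 mm above the base; axes as the carton's. The label is 50 mm long (along the carton's y) and 36 mm tall.
- middle_carton: the middle one of the cardboard cartons: 60 mm deep (its x), 64 mm wide (its y), 125 mm high (its z), about 320 g; origin at the middle of its base. It starts standing 10 to 30 mm short of the board's near edge, its +x face toward the board (within 7 degrees), its -x face with the label toward the robot. Lying tipped on the board, its x axis points down. It may be absent.
- middle_carton_centre (a point): centre of the middle carton, half-way up (62.5 mm above its base); when the carton lies flat on the board this is 48 mm above the bench
- middle_carton_end (a point): middle of the middle carton's top end, 125 mm from its base; when it lies tipped on the board this end points to the rail; axes as the carton's
- middle_carton_label (a point): middle of the white bar label on the middle carton's -x face, 62.5 mm above the base; axes as the carton's. The label is 50 mm long (along the carton's y) and 36 mm tall.
- tall_carton: the tall one of the cardboard cartons: 60 mm deep (its x), 68 mm wide (its y), 145 mm high (its z), about 400 g; origin at the middle of its base. It starts standing 10 to 30 mm short of the board's near edge, its +x face toward the board (within 7 degrees), its -x face with the label toward the robot. Lying tipped on the board, its x axis points down. It may be absent.
- tall_carton_centre (a point): centre of the tall carton, half-way up (72.5 mm above its base); when the carton lies flat on the board this is 48 mm above the bench
- tall_carton_end (a point): middle of the tall carton's top end, 145 mm from its base; when it lies tipped on the board this end points to the rail; axes as the carton's
- tall_carton_label (a point): middle of the white bar label on the tall carton's -x face, 72.5 mm above the base; axes as the carton's. The label is 50 mm long (along the carton's y) and 36 mm tall.
- reader_grip (a point): middle of the upright grip of the hand-held label reader; the grip is 60 mm long (reader's x), 24 mm thick (reader's y, the way to pinch it) and reaches from 38 to 92 mm above the reader's underside; this point is 65 mm above the underside. Below it the reader's head is 90 x 50 x 34 mm (x, y, z). The whole weighs 280 g and stands on its underside on the mat. Axes as the reader's, z up.
- reader: the same reader, origin at the middle of its underside
- reader_window (a point): the reader's window, in the middle of its underside; it looks straight out of the underside (the reader's -z) and reads along the reader's long side (its x)
- mat_top (a point): middle of the top of the black rubber mat on which the reader belongs, 130 x 90 mm and 2 mm thick, fixed to the bench; x along its 130 mm
- wood_block_centre (a point): centre of the softwood block that lies on the board at the start, 62 x 110 x 38 mm (x, y, z), 160 g; pinch it across its 62 mm. Its centre is 37 mm above the bench while it lies on the board and 19 mm above when it lies on the bench
- wood_block: the same block, origin at the middle of its underside
- jar: bystander: glass jar of screws, 70 x 64 x 92 mm; origin at the middle of its base
- tape: bystander: roll of tape lying flat, 96 mm across, 25 mm high; origin under its middle
Mind the look-alikes: they are no part of the job. Of the things shaped like the reader, the grey one is meant.

How it is judged:
By the outcome, as a careful person would: the job done as asked, in the order asked, and still so for the second after the job is handed in, with the robot touching nothing.
Of short_carton, middle_carton, tall_carton only 2 to 3 are there at a start; the rules pass over those that are not, and their reading is None.
At some moment in a run one of reader may be knocked a few centimetres aside while the robot is not near it.
It also fails if it takes over 210 s, if anything falls off the work surface, if the arm or the gripper's body presses on something with over 40 N, if the wrist force passes 120 N, or if a joint passes its speed limit or range.

## Working session

There is one attempt and no reset: what is moved stays moved. The work goes in short steps, Python scripts to look and compute and a shell command to move; the robot and the scene stay as the last step left them, time stands still between calls to the robot, and variables do not carry over. Pictures are saved under pics/ and viewed, at most 14 in all, crops included, and the job is handed in when it is done.

```bash
ls; mkdir -p pics
python3 - <<'E'
from rig import r, grab_frame
import cv2
s=r.sense(); print(s['clock'],s['eef_pos'],s['tcp_rot'],s['opening'])
import numpy as np
for n in('top','side'):
    f=grab_frame(n); cv2.imwrite(f'pics/{n}0.png',f['pixels'][:,:,::-1]); np.savez(f'/tmp/{n}0.npz',**f)
    print(n,f['vertical_fov'],f['cx'],f['cy'],np.round(f['cam_to_world'],3).tolist())
E
```

```text
pics
0.0 [253.43480322 570.83152579 252.55369745] [-3.14021184e+00 -4.38204153e-06  2.72372554e+00] 1.001528738319009
top 50.19169462952168 312.4690697126177 200.25415106877455 [[-0.019, -0.993, 0.121, 328.061], [-1.0, 0.02, 0.01, 113.693], [-0.012, -0.12, -0.993, 1144.502], [0.0, 0.0, 0.0, 1.0]]
side 42.45158969959489 320.03327383259176 190.3033255134142 [[0.874, -0.199, 0.444, -61.277], [-0.486, -0.353, 0.8, -788.106], [-0.002, -0.914, -0.405, 597.356], [0.0, 0.0, 0.0, 1.0]]
```

View pics/top0.png

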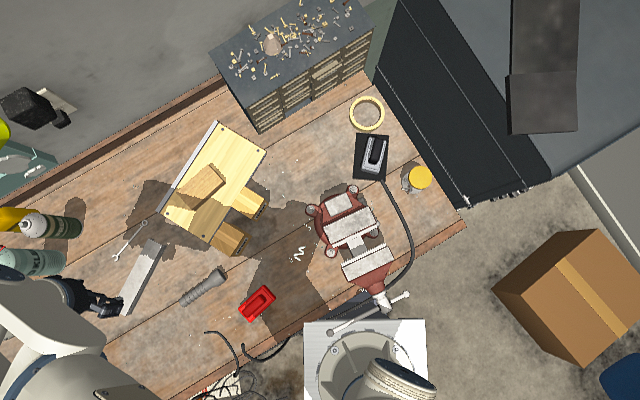

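View pics/side0.png

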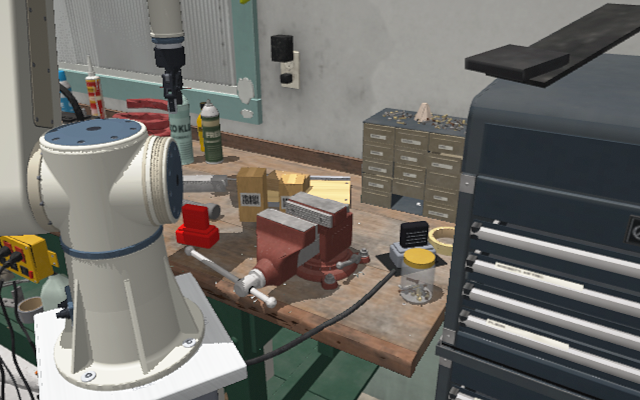

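The top view shows the board at about (215,185) with the wood block at (200,187). Two cartons stand before it at (246,203) and (230,238). Two things are shaped like the reader: a grey one on the black mat at (372,155) and a red one at (257,302). The grey one on the mat fits the description, and an enlarged crop will confirm it.

```bash
cat > h.py <<'E'
import numpy as np, cv2
from rig import r, grab_frame
def load(n): return dict(np.load(f'/tmp/{n}.npz'))
def snap(cam,n):
    f=grab_frame(cam); np.savez(f'/tmp/{n}.npz',**f); return f
def foc(f): return 200/np.tan(np.radians(float(f['vertical_fov']))/2)
def cloud(f):
    z=f['z_map'].astype(float); v,u=np.mgrid[:400,:640]; k=foc(f); M=f['cam_to_world']
    P=np.stack([(u-f['cx'])/k*z,(v-f['cy'])/k*z,z],-1)@M[:3,:3].T+M[:3,3]
    P[z<=0]=np.nan; return P
def ray(f,u,v,h):
    M=f['cam_to_world']; d=M[:3,:3]@np.array([(u-f['cx'])/foc(f),(v-f['cy'])/foc(f),1]); o=M[:3,3]
    return o+d*(h-o[2])/d[2]
def rect(m,P,zmin=None):
    # largest blob of mask -> min-area rect in world xy
    n,l,s,_=cv2.connectedComponentsWithStats(m.astype(np.uint8))
    out=[]
    for i in range(1,n):
        if s[i,4]<40: continue
        q=P[l==i]; (c,wh,a)=cv2.minAreaRect(q[:,:2].astype(np.float32))
        out.append((s[i,:].tolist(),np.round(c,1),np.round(wh,1),round(a,1),round(float(np.median(q[:,2])),1)))
    return out
E
python3 - <<'E'
from h import *
f=load('top0');P=cloud(f);z=P[...,2]
im=f['pixels'][:,:,::-1]
a=cv2.resize(im[110:270,140:290],None,fx=3.4,fy=3.4,interpolation=cv2.INTER_CUBIC)
b=cv2.resize(im[90:230,335:450],None,fx=2.4,fy=2.4,interpolation=cv2.INTER_CUBIC)
c=np.zeros((544,790,3),np.uint8);c[:a.shape[0],:a.shape[1]]=a;c[:b.shape[0],512:512+b.shape[1]]=b
cv2.imwrite('pics/c1.png',c)
for lo,hi in((14,23),(50,62),(30,44),(95,112),(118,132),(138,152)):
    m=np.nan_to_num((z>lo)&(z<hi)); m[:, :100]=0;m[:,450:]=0;m[:100]=0;m[300:]=0
    print(lo,hi);[print('  ',x) for x in rect(m,P)]
for p in((372,175),(358,140),(245,200),(265,190),(228,232)): print(p,P[p[1],p[0]].round(1))
E
```

```text
14 23
   ([145, 100, 50, 29, 91], array([710.9, 511.6]), array([  5.5, 153.1]), 30.1, 18.2)
   ([398, 100, 13, 15, 43], array([ 717.3, -129.1]), array([48.5,  8.4]), 31.7, 17.7)
   ([412, 119, 38, 59, 158], array([ 600.1, -196.6]), array([182.2,   8.9]), 30.0, 17.4)
   ([160, 123, 106, 120, 4717], array([520.5, 390.7]), array([156.9, 289.7]), 57.3, 17.6)
   ([105, 129, 39, 23, 70], array([640.7, 634.1]), array([  4.8, 117.7]), 30.2, 18.1)
   ([314, 208, 14, 34, 123], array([399.9, 106.8]), array([92.1, 19.9]), 10.9, 16.3)
   ([139, 262, 17, 32, 41], array([270.2, 560.2]), array([ 3., 89.]), 62.3, 17.8)
50 62
   ([100, 100, 71, 41, 208], array([680.1, 588. ]), array([ 15.9, 211.2]), 30.2, 54.4)
   ([258, 100, 46, 30, 68], array([688.9, 203.7]), array([  4.8, 142.2]), 33.6, 56.2)
   ([407, 100, 43, 65, 135], array([ 634.9, -180.5]), array([200.7,   3.5]), 30.3, 55.9)
   ([176, 165, 47, 45, 1012], array([501.9, 416.8]), array([ 63.6, 110. ]), 42.0, 55.3)
30 44
   ([100, 100, 90, 52, 255], array([676.6, 572.2]), array([  5.7, 271.1]), 30.2, 37.1)
   ([403, 100, 47, 70, 159], array([ 634.
[... 1350 characters left out ...]
, 30.1, 124.3)
   ([322, 193, 44, 34, 701], array([435.9,  61. ]), array([ 52.3, 113. ]), 23.7, 126.9)
   ([209, 222, 36, 35, 684], array([363.7, 331.5]), array([61.9, 64.1]), 56.7, 124.5)
   ([348, 261, 45, 23, 164], array([275.3, -10.3]), array([ 13.5, 114.5]), 23.1, 121.9)
138 152
   ([100, 100, 36, 21, 121], array([681.5, 595.6]), array([ 5.8, 97. ]), 30.9, 144.5)
   ([250, 100, 33, 20, 67], array([673.5, 231.1]), array([ 5.6, 89.9]), 31.7, 146.3)
   ([423, 100, 27, 40, 108], array([ 639.9, -177.1]), array([113.4,   3.3]), 30.0, 144.8)
(372, 175) [532.6 -37.5   2. ]
(358, 140) [630.4  -2.6   2.6]
(245, 200) [458.2 289.6 106.5]
(265, 190) [497.  252.7   5.1]
(228, 232) [379.4 326.1 129.8]
```

View pics/c1.png

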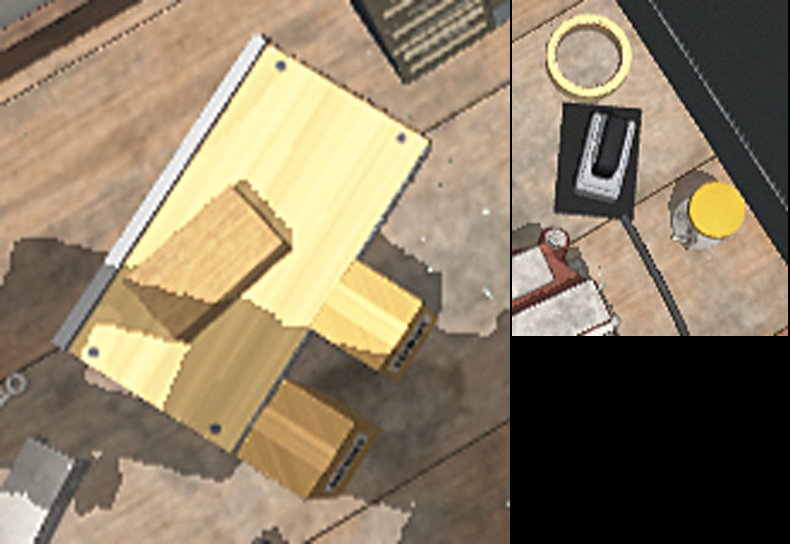

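Two cartons are present: the short one at about (453,285) and the middle one at (364,331). The crop confirms the grey reader standing on the black mat. I'll start with the block.

```bash
cat >> h.py <<'E'
from scipy.spatial.transform import Rotation as Ro
def plan(*wps):
    """each wp: (xyz or None, (yaw_deg, tilt_deg) or None); prints tool-frame rows: first turn, then shift.
    tilt leans fingers toward heading tool +x/-? : R=Rz(yaw)Rx(pi)Ry(tilt)"""
    s=r.sense(); p=np.array(s['eef_pos']); R=Ro.from_euler('xyz',s['tcp_rot'])
    for q,o in wps:
        if o is not None:
            T=Ro.from_euler('z',o[0],degrees=True)*Ro.from_euler('x',180,degrees=True)*Ro.from_euler('y',o[1],degrees=True)
            v=(R.inv()*T).as_rotvec(); n=max(1,int(np.ceil(np.degrees(np.linalg.norm(v))/6.8)))
            print('turn',n,'x',np.round(v/np.pi/n,4).tolist()); R=T
        if q is not None:
            d=R.inv().apply(np.array(q)-p)/25; n=max(1,int(np.ceil(np.abs(d).max()/0.98)))
            print('shift',n,'x',np.round(d/n,3).tolist(),'total',np.round(d,2).tolist()); p=np.array(q,float)
def st():
    s=r.sense(); print(round(s['clock'],2),np.round(s['eef_pos'],1),np.round(s['tcp_rot'],3),'q',np.round(s['qpos'],2),'F',np.round(s['contact_force'],1),round(s['opening'],2),round(s['grasp_force'],1))
E
python3 - <<'E'
from h import *
plan(([502,417,180],(132,0)),([502,417,48],None),([502,417,180],None),([595,130,180],None))
f=load('top0');P=cloud(f)
hsv=f['pixels'].max(2); m=(hsv<60)&(np.nan_to_num(abs(P[...,2]-2)<8)); m[:,:345]=0;m[:,400:]=0;m[:120]=0;m[190:]=0
for x in rect(m,P):print(x)
E
```

```text
turn 4 x [-0.0001, 0.0, 0.0334]
shift 12 x [-0.936, 0.273, 0.242] total [-11.23, 3.27, 2.9]
shift 6 x [-0.0, -0.0, 0.88] total [-0.0, -0.0, 5.28]
shift 6 x [0.0, 0.0, -0.88] total [0.0, 0.0, -5.28]
shift 12 x [-0.918, -0.41, -0.0] total [-11.02, -4.92, -0.0]
([353, 133, 36, 50, 806], array([581.3, -34.3]), array([ 89.9, 132.3]), 83.1, 2.0)
```

```bash
python3 -m inch '[[0,0,0.0334,0,0,0,0],[0,0,0.0334,0,0,0,0],[0,0,0.0334,0,0,0,0],[0,0,0.0334,0,0,0,0],[0,0,0,-0.936,0.273,0.242,0],[0,0,0,-0.936,0.273,0.242,0],[0,0,0,-0.936,0.273,0.242,0],[0,0,0,-0.936,0.273,0.242,0]]'
python3 -m inch '[[0,0,0,-0.936,0.273,0.242,0],[0,0,0,-0.936,0.273,0.242,0],[0,0,0,-0.936,0.273,0.242,0],[0,0,0,-0.936,0.273,0.242,0],[0,0,0,-0.936,0.273,0.242,0],[0,0,0,-0.936,0.273,0.242,0],[0,0,0,-0.936,0.273,0.242,0],[0,0,0,-0.936,0.273,0.242,0]]'
python3 -m inch '[[0,0,0,0,0,0,0],[0,0,0,0,0,0,0],[0,0,0,0,0,0,0]]'
python3 - <<'E'
from h import *
st();plan(([502,417,48],(132,0)))
E
```

```text
clock: 0.77
eef_pos: [337.1, 519.2, 228.5]
tcp_rot: [-3.141, 0.0, 2.305]
contact_force: [-0.6, 0.6, -0.2]
opening: 1.0
grasp_force: 0.0
clock: 1.43
eef_pos: [503.1, 416.5, 180.0]
tcp_rot: [-3.141, -0.0, 2.304]
contact_force: [0.2, 0.3, -0.2]
opening: 0.998
grasp_force: 0.0
clock: 1.68
eef_pos: [501.9, 417.5, 180.4]
tcp_rot: [-3.141, -0.0, 2.304]
contact_force: [-0.0, 0.5, 1.0]
opening: 1.003
grasp_force: 0.0
1.68 [501.9 417.5 180.4] [-3.141 -0.     2.304] q [ 0.69  0.47  1.63  0.    1.04 -0.04] F [-0.   0.5  1. ] 1.0 0.0
turn 1 x [-0.0002, -0.0001, -0.0001]
shift 6 x [-0.003, -0.002, 0.883] total [-0.02, -0.01, 5.3]
```

Tracking is precise. Next I go down, grip the block, lift it, and carry it to (595,130).

```bash
python3 -m inch '[[0,0,0,0,0,0.9,0],[0,0,0,0,0,0.9,0],[0,0,0,0,0,0.9,0],[0,0,0,0,0,0.9,0],[0,0,0,0,0,0.9,0],[0,0,0,0,0,0.8,0],[0,0,0,0,0,0,0],[0,0,0,0,0,0,0]]'
python3 -m inch '[[0,0,0,0,0,0,1],[0,0,0,0,0,0,1],[0,0,0,0,0,0,1],[0,0,0,0,0,0,1],[0,0,0,0,0,0,1],[0,0,0,0,0,0,1],[0,0,0,0,0,0,1],[0,0,0,0,0,0,1]]' 40
python3 -m inch '[[0,0,0,0,0,-0.4,1],[0,0,0,0,0,-0.9,1],[0,0,0,0,0,-0.9,1],[0,0,0,0,0,-0.9,1],[0,0,0,0,0,-0.9,1],[0,0,0,0,0,-0.9,1],[0,0,0,0,0,-0.4,1],[0,0,0,0,0,0,1]]'
python3 -c "
from h import *
st();plan(([595,130,180],None))"
```

```text
clock: 2.35
eef_pos: [501.1, 417.7, 47.8]
tcp_rot: [-3.14, -0.0, 2.305]
contact_force: [0.2, 0.8, 1.0]
opening: 0.998
grasp_force: 0.0
clock: 3.02
eef_pos: [503.1, 418.4, 50.2]
tcp_rot: [3.139, -0.0, 2.304]
contact_force: [-1.7, 1.1, 7.1]
opening: 0.718
grasp_force: 44.7
clock: 3.68
eef_pos: [503.7, 418.4, 184.2]
tcp_rot: [3.136, 0.0, 2.304]
contact_force: [0.8, 0.5, -1.4]
opening: 0.715
grasp_force: 44.3
3.68 [503.7 418.4 184.2] [3.136 0.    2.304] q [ 0.69  0.46  1.63 -0.    1.04 -0.04] F [ 0.8  0.5 -1.4] 0.72 44.3
shift 12 x [-0.918, -0.417, 0.012] total [-11.02, -5.01, 0.14]
```

```bash
python3 -m inch '[[0,0,0,-0.5,-0.22,0,1],[0,0,0,-0.9,-0.41,0,1],[0,0,0,-0.9,-0.41,0,1],[0,0,0,-0.9,-0.41,0,1],[0,0,0,-0.9,-0.41,0,1],[0,0,0,-0.9,-0.41,0,1],[0,0,0,-0.9,-0.41,0,1],[0,0,0,-0.9,-0.41,0,1]]'
python3 -m inch '[[0,0,0,-0.9,-0.41,0,1],[0,0,0,-0.9,-0.41,0,1],[0,0,0,-0.9,-0.41,0,1],[0,0,0,-0.9,-0.41,0,1],[0,0,0,-0.6,-0.28,0,1],[0,0,0,0,0,0,1],[0,0,0,0,0,0,1]]'
python3 -m inch '[[0,0,0,0,0,0.9,1],[0,0,0,0,0,0.9,1],[0,0,0,0,0,0.9,1],[0,0,0,0,0,0.9,1],[0,0,0,0,0,0.9,1],[0,0,0,0,0,0.9,1],[0,0,0,0,0,0.4,1],[0,0,0,0,0,0,1]]'
python3 -c "
from h import *
st()"
```

```text
clock: 4.35
eef_pos: [558.0, 237.0, 178.8]
tcp_rot: [-3.139, -0.001, 2.304]
contact_force: [-0.8, -0.4, -1.1]
opening: 0.715
grasp_force: 44.2
clock: 4.93
eef_pos: [592.5, 127.8, 179.1]
tcp_rot: [-3.139, -0.001, 2.302]
contact_force: [0.1, -0.0, -1.4]
opening: 0.716
grasp_force: 44.1
clock: 5.6
eef_pos: [591.4, 129.6, 33.3]
tcp_rot: [-3.138, -0.002, 2.305]
contact_force: [-0.4, -0.8, -1.9]
opening: 0.716
grasp_force: 45.2
5.6 [591.4 129.6  33.3] [-3.138e+00 -2.000e-03  2.305e+00] q [ 0.21  0.6   1.81  0.    0.73 -0.52] F [-0.4 -0.8 -1.9] 0.72 45.2
```

```bash
cat >> h.py <<'E'
E0=np.array([478.3,325.1]); A=np.radians(57.3)
ux=np.array([np.cos(A),np.sin(A)]); uy=np.array([-ux[1],ux[0]])
def B(x,y,z): return [*(E0+x*ux+y*uy),z]
def inB(p): d=np.array(p[:2])-E0; return np.round([d@ux,d@uy],1)
E
python3 -m inch '[[0,0,0,0,0,0.06,1],[0,0,0,0,0,0,0.6],[0,0,0,0,0,0,0.3],[0,0,0,0,0,0,0],[0,0,0,0,0,0,0],[0,0,0,0,0,0,0],[0,0,0,0,0,0,0],[0,0,0,0,0,-0.4,0]]'
python3 -m inch '[[0,0,0,0,0,-0.9,0],[0,0,0,0,0,-0.9,0],[0,0,0,0,0,-0.9,0],[0,0,0,0,0,-0.9,0],[0,0,0,0,0,-0.9,0],[0,0,0,0,0,-0.9,0.5],[0,0,0,0,0,-0.9,1],[0,0,0,0,0,0,1]]'
python3 -c "
from h import *
st();f=snap('top','t1');P=cloud(f);z=P[...,2]
m=np.nan_to_num((z>14)&(z<23));m[:, :100]=0;m[:,300:]=0;m[:100]=0;m[270:]=0
print([x for x in rect(m,P) if x[0][4]>1000])
for lo,hi in((100,110),(119,130),(33,43)):
    m=np.nan_to_num((z>lo)&(z<hi));m[:, :205]=0;m[:,320:]=0;m[:135]=0;m[270:]=0;
    for x in rect(m,P): print(x,inB(x[1]))
plan((B(-140,0,200),(57.3,40)),(B(-140,0,40),None),(B(-105,0,40),None))
"
```

```text
clock: 6.27
eef_pos: [592.3, 129.0, 43.2]
tcp_rot: [-3.139, -0.001, 2.304]
contact_force: [-0.6, 1.0, -0.6]
opening: 1.0
grasp_force: 0.0
clock: 6.93
eef_pos: [595.7, 129.8, 207.3]
tcp_rot: [3.135, 0.004, 2.304]
contact_force: [1.2, -0.0, 1.0]
opening: 0.608
grasp_force: 0.0
6.93 [595.7 129.8 207.3] [3.135 0.004 2.304] q [ 0.21  0.37  1.72  0.    1.05 -0.52] F [ 1.2 -0.   1. ] 0.61 0.0
[([160, 122, 106, 121, 5785], array([520.1, 390.5]), array([156.6, 290.1]), 57.3, 17.5)]
([231, 186, 33, 33, 588], array([452.9, 284.7]), array([61. , 59.9]), 56.2, 104.8) [-47.7  -0.5]
([209, 222, 36, 35, 682], array([363.7, 331.3]), array([60.6, 64.4]), 57.5, 124.4) [-56.7  99.8]
turn 13 x [-0.011, 0.0145, 0.0306]
shift 9 x [-0.146, -0.905, -0.092] total [-1.31, -8.15, -0.83]
shift 6 x [-0.686, -0.0, 0.817] total [-4.11, -0.0, 4.9]
shift 2 x [0.536, 0.0, 0.45] total [1.07, 0.0, 0.9]
```

```bash
python3 -c "
from h import *
f=load('top0');P=cloud(f);z=P[...,2]
m=np.nan_to_num(z>15)&(np.mgrid[:400,:640][1]>270)&(np.mgrid[:400,:640][0]>150)
Q=P[m]
Q=Q[(Q[:,0]>250)&(Q[:,0]<520)]
for lo in range(250,520,30):
    q=Q[(Q[:,0]>=lo)&(Q[:,0]<lo+30)&(Q[:,1]<200)]
    if len(q): i=q[:,1].argmax(); print(lo,q[i].round(), 'zmax',q[:,2].max().round(), 'at y>60 zmax', q[q[:,1]>60][:,2].max().round() if (q[:,1]>60).any() else '')
"
```

```text
250 [279.  57. 150.] zmax 161.0 at y>60 zmax 
280 [300.  61. 155.] zmax 161.0 at y>60 zmax 155.0
310 [324. 176.  18.] zmax 162.0 at y>60 zmax 156.0
340 [342. 160.  21.] zmax 160.0 at y>60 zmax 160.0
370 [399. 117.  19.] zmax 161.0 at y>60 zmax 161.0
400 [429. 130.  15.] zmax 162.0 at y>60 zmax 157.0
430 [434. 140.  16.] zmax 428.0 at y>60 zmax 134.0
460 [465.  89.  15.] zmax 433.0 at y>60 zmax 130.0
490 [496.  29.  15.] zmax 432.0 at y>60 zmax
```

```bash
python3 -c "
from h import *
plan((B(-130,0,210),(57.3,25)),(B(-130,0,45),None),(B(-105,0,45),None))
"
```

```text
turn 12 x [-0.0074, 0.0099, 0.034]
shift 9 x [-0.105, -0.905, -0.073] total [-0.95, -8.15, -0.66]
shift 7 x [-0.398, -0.0, 0.855] total [-2.79, -0.0, 5.98]
shift 1 x [0.906, 0.0, 0.423] total [0.91, 0.0, 0.42]
```

```bash
python3 -m inch '[[-0.0074,0.0099,0.034,0,0,0,1],[-0.0074,0.0099,0.034,0,0,0,1],[-0.0074,0.0099,0.034,0,0,0,1],[-0.0074,0.0099,0.034,0,0,0,1],[-0.0074,0.0099,0.034,0,0,0,1],[-0.0074,0.0099,0.034,0,0,0,1]]'
python3 -m inch '[[-0.0074,0.0099,0.034,0,0,0,1],[-0.0074,0.0099,0.034,0,0,0,1],[-0.0074,0.0099,0.034,0,0,0,1],[-0.0074,0.0099,0.034,0,0,0,1],[-0.0074,0.0099,0.034,0,0,0,1],[-0.0074,0.0099,0.034,0,0,0,1],[0,0,0,0,0,0,1]]'
python3 -c "
from h import *
st();plan((B(-130,0,210),None))
"
```

```text
clock: 7.48
eef_pos: [593.0, 129.1, 201.1]
tcp_rot: [3.07, -0.219, 1.663]
contact_force: [-0.8, 0.7, -0.4]
opening: -0.002
grasp_force: 0.0
clock: 8.07
eef_pos: [591.6, 128.8, 200.5]
tcp_rot: [-3.133, -0.434, 0.993]
contact_force: [-0.9, 1.0, 0.3]
opening: 0.003
grasp_force: 0.0
8.07 [591.6 128.8 200.5] [-3.133 -0.434  0.993] q [0.02 0.29 1.93 0.54 0.75 0.23] F [-0.9  1.   0.3] 0.0 0.0
shift 9 x [-0.093, -0.895, -0.082] total [-0.84, -8.05, -0.74]
```

```bash
python3 -m inch '[[0,0,0,-0.09,-0.9,-0.08,1],[0,0,0,-0.09,-0.9,-0.08,1],[0,0,0,-0.09,-0.9,-0.08,1],[0,0,0,-0.09,-0.9,-0.08,1],[0,0,0,-0.09,-0.9,-0.08,1],[0,0,0,-0.09,-0.9,-0.08,1],[0,0,0,-0.09,-0.9,-0.08,1]]'
python3 -m inch '[[0,0,0,-0.09,-0.9,-0.08,1],[0,0,0,-0.09,-0.9,-0.08,1],[0,0,0,0,0,0,1],[0,0,0,0,0,0,1]]'
python3 -c "
from h import *
st();plan((B(-130,0,45),(57.3,25)))
"
```

```text
clock: 8.65
eef_pos: [448.7, 197.5, 208.3]
tcp_rot: [-3.138, -0.433, 1.004]
contact_force: [0.3, 0.6, -0.4]
opening: -0.001
grasp_force: 0.0
clock: 8.98
eef_pos: [408.1, 217.0, 210.4]
tcp_rot: [-3.138, -0.433, 1.005]
contact_force: [1.0, -0.5, 0.0]
opening: 0.003
grasp_force: 0.0
8.98 [408.1 217.  210.4] [-3.138 -0.433  1.005] q [0.29 0.02 2.25 0.51 0.61 0.48] F [ 1.  -0.5  0. ] 0.0 0.0
turn 1 x [-0.0017, 0.0009, 0.0013]
shift 7 x [-0.405, 0.004, 0.854] total [-2.84, 0.03, 5.98]
```

```bash
python3 -m inch '[[0,0,0,-0.4,0,0.85,1],[0,0,0,-0.4,0,0.85,1],[0,0,0,-0.4,0,0.85,1],[0,0,0,-0.4,0,0.85,1],[0,0,0,-0.4,0,0.85,1],[0,0,0,-0.4,0,0.85,1],[0,0,0,-0.4,0,0.85,1],[0,0,0,0,0,0,1]]'
python3 -m inch '[[0,0,0,0.36,0,0.17,1],[0,0,0,0.36,0,0.17,1],[0,0,0,0.36,0,0.17,1],[0,0,0,0.145,0,0.068,1],[0,0,0,0.145,0,0.068,1],[0,0,0,0.145,0,0.068,1]]'
python3 -c "
from h import *
st();print(inB(r.sense()['eef_pos']))"
python3 -m inch '[[0,0,0,0.11,0,0.05,1],[0,0,0,0.11,0,0.05,1],[0,0,0,0,0,0,1]]'
python3 -c "
from h import *
st();print(inB(r.sense()['eef_pos']))"
```

```text
clock: 9.65
eef_pos: [407.8, 216.4, 50.4]
tcp_rot: [-3.134, -0.433, 1.0]
contact_force: [-0.5, -0.6, 0.1]
opening: -0.0
grasp_force: 0.0
clock: 10.15
eef_pos: [430.8, 252.1, 53.6]
tcp_rot: [-3.136, -0.436, 1.0]
contact_force: [-2.4, -3.0, 2.9]
opening: 0.005
grasp_force: 1.7
10.15 [430.8 252.1  53.6] [-3.136 -0.436  1.   ] q [ 0.36  0.41  2.29  1.25  0.27 -0.26] F [-2.4 -3.   2.9] 0.0 1.7
[-87.1   0.5]
clock: 10.4
eef_pos: [434.1, 257.6, 53.4]
tcp_rot: [-3.136, -0.436, 1.0]
contact_force: [-0.6, 0.3, -0.4]
opening: 0.003
grasp_force: 0.2
10.4 [434.1 257.6  53.4] [-3.136 -0.436  1.   ] q [ 0.37  0.41  2.28  1.23  0.27 -0.23] F [-0.6  0.3 -0.4] 0.0 0.2
[-80.7   0.7]
```

```bash
for i in 1 2 3; do python3 -m inch '[[0,0,0,0.09,0,0.05,1],[0,0,0,0,0,0,1]]' | grep -E 'eef|contact'; done
python3 -c "
from h import *
st();print(inB(r.sense()['eef_pos']));f=snap('top','t2');P=cloud(f);z=P[...,2]
m=np.nan_to_num((z>97)&(z<114));m[:, :205]=0;m[:,300:]=0;m[:135]=0;m[270:]=0
for x in rect(m,P): print(x,inB(x[1]))
cv2.imwrite('pics/t2.png',cv2.resize(f['pixels'][130:290,160:340,::-1],None,fx=3.5,fy=3.5))"
```

```text
eef_pos: [435.2, 259.6, 53.1]
contact_force: [-0.4, -0.9, 0.8]
eef_pos: [436.6, 261.8, 52.9]
contact_force: [-1.0, -1.1, -0.7]
eef_pos: [437.8, 263.2, 52.5]
contact_force: [-2.2, -7.7, 4.8]
10.9 [437.8 263.2  52.5] [-3.137 -0.435  0.999] q [ 0.38  0.42  2.27  1.22  0.27 -0.21] F [-2.2 -7.7  4.8] 0.0 3.6
[-74.    0.6]
([224, 183, 34, 33, 597], array([462.4, 301.6]), array([60.6, 59.7]), 57.2, 104.7) [-28.4   0.7]
```

View pics/t2.png

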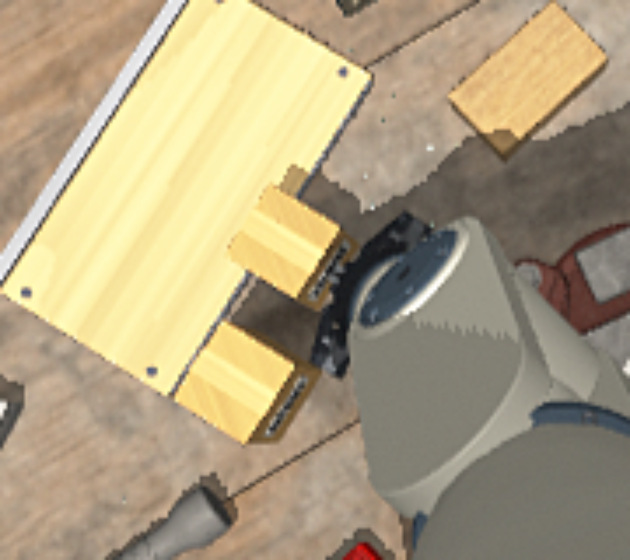

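The carton is square against the edge (9 N, centre at −28), and the block lies flat at upper right of the crop. Next I raise the tool to the high push point and tip it.

```bash
python3 -m inch '[[0,0,0,-0.16,0,-0.07,1],[0,0,0,0.3,0,-0.66,1],[0,0,0,0.3,0,-0.66,1],[0,0,0,0.3,0,-0.66,1],[0,0,0,0,0,0,1]]'
python3 -c "
from h import *
st();print(inB(r.sense()['eef_pos']))
plan((B(-80,1,107),(57.3,25)),(B(-50,1,110),None),(B(-20,1,114),None),)"
```

```text
clock: 11.37
eef_pos: [437.1, 260.1, 109.8]
tcp_rot: [-3.139, -0.439, 1.001]
contact_force: [0.2, 0.9, 0.1]
opening: -0.001
grasp_force: 0.0
11.37 [437.1 260.1 109.8] [-3.139 -0.439  1.001] q [0.37 0.28 2.25 0.82 0.35 0.2 ] F [0.2 0.9 0.1] -0.0 0.0
[-77.   -0.4]
turn 1 x [-0.0011, -0.0009, 0.0003]
shift 1 x [-0.158, -0.058, 0.051] total [-0.16, -0.06, 0.05]
shift 2 x [0.569, -0.0, 0.199] total [1.14, -0.0, 0.4]
shift 2 x [0.578, 0.0, 0.181] total [1.16, 0.0, 0.36]
```

```bash
python3 -m inch '[[0,0,0,-0.05,0,0.11,1],[0,0,0,0.26,0,0.11,1],[0,0,0,0.26,0,0.11,1],[0,0,0,0.26,0,0.1,1],[0,0,0,0.26,0,0.1,1]]' | grep -E 'eef|contact'
python3 -m inch '[[0,0,0,0.26,0,0.1,1],[0,0,0,0.26,0,0.1,1],[0,0,0,0.26,0,0.1,1]]'| grep -E 'eef|contact'
python3 -m inch '[[0,0,0,0.26,0,0.08,1],[0,0,0,0.26,0,0.08,1],[0,0,0,0.26,0,0.0,1],[0,0,0,0,0,0,1]]'| grep -E 'eef|contact'
python3 -c "
from h import *
st();print(inB(r.sense()['eef_pos']));f=snap('top','t3');P=cloud(f);z=P[...,2]
m=np.nan_to_num((z>70)&(z<84));m[:, :160]=0;m[:,300:]=0;m[:105]=0;m[270:]=0
for x in rect(m,P): print(x,inB(x[1]))
cv2.imwrite('pics/t3.png',cv2.resize(f['pixels'][130:290,160:340,::-1],None,fx=3,fy=3))"
```

```text
eef_pos: [450.8, 283.8, 104.8]
contact_force: [-0.8, -2.8, 6.5]
eef_pos: [463.7, 302.3, 108.2]
contact_force: [-1.5, -0.9, 9.5]
eef_pos: [473.3, 318.4, 111.6]
contact_force: [0.1, -0.9, 0.1]
12.37 [473.3 318.4 111.6] [-3.136 -0.437  1.001] q [0.47 0.35 2.13 0.68 0.36 0.43] F [ 0.1 -0.9  0.1] 0.0 0.0
[-8.4  0.6]
([253, 105, 40, 23, 109], array([678. , 221.6]), array([ 15. , 112.4]), 30.4, 80.1) [  20.8 -224. ]
([209, 172, 25, 31, 296], array([496.6, 353.9]), array([55.9, 59.7]), 57.1, 81.4) [34.1  0.2]
```

View pics/t3.png

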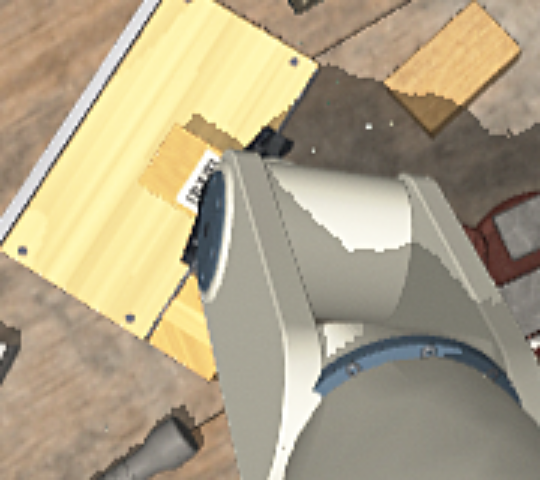

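```bash
python3 -m inch '[[0,0,0,0.2,0,-0.8,1],[0,0,0,0.4,0,-0.9,1],[0,0,0,0.4,0,-0.9,1],[0,0,0,0.4,0,-0.9,1],[0,0,0,0,0,0,1]]' | grep -E 'eef|contact'
python3 -c "
from h import *
plan((B(-135,100,205),(57.3,25)),(B(-135,100,50),None),(B(-110,100,50),None))"
```

```text
eef_pos: [471.9, 313.2, 209.9]
contact_force: [0.7, 1.6, 0.7]
turn 1 x [-0.0008, -0.0016, 0.0003]
shift 5 x [-0.898, -0.808, -0.375] total [-4.49, -4.04, -1.88]
shift 6 x [-0.437, -0.0, 0.937] total [-2.62, -0.0, 5.62]
shift 1 x [0.906, 0.0, 0.423] total [0.91, 0.0, 0.42]
```

```bash
python3 -m inch '[[0,-0.0016,0,-0.9,-0.8,-0.38,1],[0,0,0,-0.9,-0.8,-0.38,1],[0,0,0,-0.9,-0.8,-0.38,1],[0,0,0,-0.9,-0.8,-0.38,1],[0,0,0,-0.9,-0.8,-0.38,1],[0,0,0,0,0,0,1],[0,0,0,0,0,0,1]]'
python3 -c "
from h import *
st();print(inB(r.sense()['eef_pos']));
plan((B(-135,100,50),(57.3,25)))
f=snap('top','t4');P=cloud(f);z=P[...,2]
m=np.nan_to_num((z>70)&(z<90));m[:, :160]=0;m[:,300:]=0;m[:135]=0;m[270:]=0
for x in rect(m,P): print(x,inB(x[1]))"
```

```text
clock: 13.42
eef_pos: [318.4, 262.8, 201.6]
tcp_rot: [-3.135, -0.43, 1.001]
contact_force: [1.4, 0.7, 0.3]
opening: -0.0
grasp_force: 0.0
13.42 [318.4 262.8 201.6] [-3.135 -0.43   1.001] q [ 0.54 -0.08  2.37  0.41  0.51  0.78] F [1.4 0.7 0.3] -0.0 0.0
[-138.8  100.9]
turn 1 x [-0.002, 0.0019, 0.0001]
shift 6 x [-0.404, 0.006, 0.927] total [-2.42, 0.04, 5.56]
([204, 170, 47, 41, 977], array([488.3, 340.9]), array([106.1,  59.9]), 57.3, 77.5) [18.7  0.1]
```

```bash
python3 -m inch '[[0,0,0,-0.4,0,0.92,1],[0,0,0,-0.4,0,0.92,1],[0,0,0,-0.4,0,0.92,1],[0,0,0,-0.4,0,0.92,1],[0,0,0,-0.4,0,0.92,1],[0,0,0,-0.4,0,0.92,1],[0,0,0,0,0,0,1],[0,0,0,0,0,0,1]]'
python3 -c "
from h import *
st();print(inB(r.sense()['eef_pos']));
plan((B(-113,100,50),(57.3,25)))"
```

```text
clock: 14.13
eef_pos: [320.4, 270.4, 86.8]
tcp_rot: [-3.124, -0.438, 0.999]
contact_force: [-1.8, -0.2, 0.6]
opening: 0.002
grasp_force: 0.0
14.13 [320.4 270.4  86.8] [-3.124 -0.438  0.999] q [ 0.54  0.23  2.46  1.27  0.21 -0.12] F [-1.8 -0.2  0.6] 0.0 0.0
[-131.3  103.3]
turn 1 x [-0.0053, -0.0006, -0.0003]
shift 2 x [0.021, 0.066, 0.822] total [0.04, 0.13, 1.64]
```

```bash
python3 -m inch '[[-0.0025,0,0,-0.1,0.03,0.25,1],[-0.0025,0,0,-0.1,0.03,0.25,1],[0,0,0,-0.1,0.03,0.25,1],[0,0,0,-0.1,0.03,0.25,1],[0,0,0,-0.1,0,0.25,1],[0,0,0,0,0,0,1]]'
python3 -c "
from h import *
st();print(inB(r.sense()['eef_pos']));
plan((B(-113,100,50),(57.3,25)))"
```

```text
clock: 14.63
eef_pos: [324.0, 271.0, 54.0]
tcp_rot: [-3.141, -0.441, 1.001]
contact_force: [0.5, -0.6, 0.3]
opening: 0.002
grasp_force: 0.0
14.63 [324. 271.  54.] [-3.141 -0.441  1.001] q [ 0.55  0.34  2.47  1.91  0.2  -0.76] F [ 0.5 -0.6  0.3] 0.0 0.0
[-128.9  100.6]
turn 1 x [-0.0003, -0.0014, 0.0001]
shift 1 x [0.508, 0.024, 0.413] total [0.51, 0.02, 0.41]
```

```bash
python3 -m inch '[[0,0,0,0.24,0,0.11,1],[0,0,0,0.24,0,0.11,1],[0,0,0,0.18,0,0.08,1],[0,0,0,0.18,0,0.08,1],[0,0,0,0.18,0,0.08,1],[0,0,0,0.18,0,0.08,1],[0,0,0,0.18,0,0.08,1],[0,0,0,0.18,0,0.08,1]]'| grep -E 'eef|contact'
for i in 1 2; do python3 -m inch '[[0,0,0,0.11,0,0.05,1],[0,0,0,0,0,0,1]]' | grep -E 'eef|contact'; done
python3 -c "
from h import *
st();print(inB(r.sense()['eef_pos']));"
```

```text
eef_pos: [346.8, 306.7, 55.6]
contact_force: [-1.5, -2.2, 0.2]
eef_pos: [348.8, 309.7, 55.6]
contact_force: [-0.0, -1.3, -0.1]
eef_pos: [349.9, 311.8, 55.2]
contact_force: [-0.2, -1.3, 1.0]
15.63 [349.9 311.8  55.2] [-3.141 -0.441  1.001] q [ 0.61  0.37  2.38  1.69  0.16 -0.47] F [-0.2 -1.3  1. ] 0.0 1.0
[-80.6 100.9]
```

```bash
for i in 1 2 3 4; do python3 -m inch '[[0,0,0,0.09,0,0.05,1],[0,0,0,0,0,0,1]]' | grep -E 'eef|contact'; done
python3 -c "
from h import *
st();print(inB(r.sense()['eef_pos']));f=snap('top','t5');P=cloud(f);z=P[...,2]
m=np.nan_to_num((z>118)&(z<132));m[:, :160]=0;m[:,260:]=0;m[:135]=0;m[270:]=0
for x in rect(m,P): print(x,inB(x[1]))"
```

```text
eef_pos: [351.1, 313.9, 54.8]
contact_force: [-0.7, -2.4, 1.8]
eef_pos: [352.5, 316.2, 54.6]
contact_force: [-1.2, -1.2, 1.0]
eef_pos: [353.4, 317.3, 54.0]
contact_force: [-3.0, -7.7, 4.8]
eef_pos: [353.4, 317.6, 53.0]
contact_force: [-7.5, -16.8, 10.6]
16.3 [353.4 317.6  53. ] [ 3.141 -0.435  1.   ] q [ 0.62  0.38  2.37  1.64  0.16 -0.42] F [ -7.5 -16.8  10.6] 0.0 9.0
[-73.8 101.1]
([199, 216, 36, 35, 681], array([378.9, 355. ]), array([61.1, 64. ]), 57.7, 124.4) [-28.5  99.8]
([251, 226, 8, 13, 51], array([378.2, 263.3]), array([31.1, 15.2]), 14.4, 122.3) [-106.1   50.8]
```

```bash
python3 -m inch '[[0,0,0,-0.3,0,-0.1,1],[0,0,0,0.15,0,-0.33,1],[0,0,0,0.15,0,-0.33,1],[0,0,0,0.15,0,-0.33,1],[0,0,0,0.15,0,-0.33,1],[0,0,0,0.15,0,-0.33,1],[0,0,0,0.15,0,-0.33,1],[0,0,0,0.15,0,-0.33,1]]' | grep -E 'eef|contact'
python3 -m inch '[[0,0,0,0,0,0,1],[0,0,0,0,0,0,1],[0,0,0,0,0,0,1]]' | grep -E 'eef|contact'
python3 -c "
from h import *
st();print(inB(r.sense()['eef_pos']));plan((B(-78,100,125),(57.3,25)))"
```

```text
eef_pos: [350.8, 313.2, 117.3]
contact_force: [-0.0, -0.1, -0.9]
eef_pos: [350.5, 313.1, 116.5]
contact_force: [-0.1, -0.3, -0.1]
17.27 [350.5 313.1 116.5] [-3.141 -0.44   1.001] q [0.62 0.2  2.35 0.75 0.24 0.48] F [-0.1 -0.3 -0.1] 0.0 0.0
[-79.1 101. ]
turn 1 x [-0.0003, -0.0013, 0.0002]
shift 1 x [0.185, 0.042, -0.289] total [0.19, 0.04, -0.29]
```

```bash
python3 -m inch '[[0,0,0,0.15,0,-0.3,1],[0,0,0,0.22,0,0.09,1],[0,0,0,0.22,0,0.09,1],[0,0,0,0.22,0,0.09,1],[0,0,0,0.22,0,0.09,1],[0,0,0,0.22,0,0.09,1]]' | grep -E 'eef|contact'
python3 -m inch '[[0,0,0,0.22,0,0.09,1],[0,0,0,0.22,0,0.09,1],[0,0,0,0.22,0,0.09,1],[0,0,0,0,0,0,1]]'| grep -E 'eef|contact'
python3 -c "
from h import *
st();print(inB(r.sense()['eef_pos']));f=snap('top','t6');P=cloud(f);z=P[...,2]
m=np.nan_to_num((z>60)&(z<140));m[:, :160]=0;m[:,240:]=0;m[:135]=0;m[260:]=0
for x in rect(m,P): print(x,inB(x[1]))"
```

```text
eef_pos: [367.0, 338.8, 126.3]
contact_force: [-1.0, -1.4, 2.2]
eef_pos: [377.3, 354.3, 127.9]
contact_force: [-0.1, -0.8, 0.8]
18.1 [377.3 354.3 127.9] [ 3.141 -0.442  1.001] q [0.66 0.24 2.25 0.56 0.27 0.72] F [-0.1 -0.8  0.8] -0.0 0.0
[-30.  100.8]
([204, 170, 36, 41, 840], array([488.9, 341.7]), array([106. ,  59.9]), 57.4, 77.7) [19.7  0. ]
([184, 205, 40, 37, 789], array([402.2, 391.5]), array([78. , 64.2]), 57.3, 122.0) [14.8 99.9]
```

```bash
python3 -m inch '[[0,0,0,0.1,0,-0.3,1],[0,0,0,0.3,0,-0.7,1],[0,0,0,0.3,0,-0.7,1],[0,0,0,0.3,0,-0.7,1],[0,0,0,0.3,0,-0.7,1],[0,0,0,0,0,0,1]]'| grep -E 'eef|contact'
python3 -c "
from h import *
st();print(inB(r.sense()['eef_pos']));f=snap('top','t7');P=cloud(f);z=P[...,2]
m=np.nan_to_num((z>60)&(z<140));m[:, :160]=0;m[:,240:]=0;m[:135]=0;m[260:]=0
for x in rect(m,P): print(x,inB(x[1]))
plan((B(-150,60,230),(57.3,0)))"
```

```text
eef_pos: [375.6, 350.9, 215.0]
contact_force: [0.8, 0.6, 0.9]
18.65 [375.6 350.9 215. ] [ 3.14  -0.445  1.002] q [0.66 0.06 2.19 0.31 0.49 0.98] F [0.8 0.6 0.9] -0.0 0.0
[-33.8 100.3]
([204, 170, 36, 41, 840], array([488.8, 341.6]), array([105.,  60.]), 57.4, 77.7) [19.6  0.1]
([184, 205, 34, 33, 561], array([407.2, 398.7]), array([60.6, 64.4]), 56.4, 124.4) [23.5 99.6]
turn 4 x [0.0001, -0.0353, 0.0001]
shift 5 x [-0.925, 0.325, -0.133] total [-4.62, 1.62, -0.67]
```

```bash
python3 -m inch '[[0,-0.035,0,-0.93,0.33,-0.1,1],[0,-0.035,0,-0.93,0.33,-0.1,1],[0,-0.035,0,-0.93,0.33,-0.1,1],[0,-0.035,0,-0.93,0.33,-0.1,1],[0,0,0,-0.9,0.33,-0.1,1],[0,0,0,0,0,0,1]]'| grep -E 'eef|contact'
python3 -c "
from h import *
st();print(inB(r.sense()['eef_pos']));f=snap('top','t8');P=cloud(f);z=P[...,2]
m=np.nan_to_num((z>60)&(z<145));m[:, :160]=0;m[:,240:]=0;m[:135]=0;m[260:]=0
for x in rect(m,P): print(x,inB(x[1]))
g=snap('side','s8')
c=np.zeros((560,790,3),np.uint8);c[:,:400]=cv2.resize(f['pixels'][130:270,160:260,::-1],(400,560));c[:,400:]=cv2.resize(g['pixels'][130:270,220:317,::-1],(390,560));cv2.imwrite('pics/t8.png',c)"
```

```text
eef_pos: [345.7, 229.2, 196.8]
contact_force: [-0.7, 0.4, -0.1]
19.2 [345.7 229.2 196.8] [-3.139  0.004  1.002] q [0.58 0.1  2.11 0.   0.94 1.15] F [-0.7  0.4 -0.1] 0.0 0.0
[-152.3   59.8]
([204, 170, 36, 38, 819], array([490.5, 344.1]), array([99.5, 60. ]), 57.4, 77.7) [22.6 -0. ]
([184, 205, 36, 29, 549], array([405.7, 396.8]), array([64.6, 64. ]), 57.2, 122.7) [21.1 99.8]
```

View pics/t8.png

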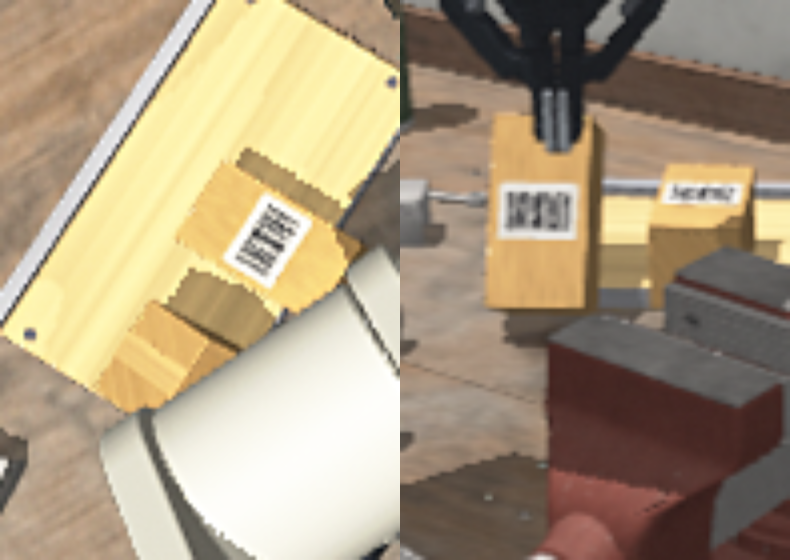

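```bash
python3 -c "
from h import *
f=load('t7');P=cloud(f);z=P[...,2]
m=np.nan_to_num((z>60)&(z<160));m[:, :160]=0;m[:,219:]=0;m[:200]=0;m[260:]=0
Q=P[m];d=Q[:,:2]-E0;x=d@ux
for a in range(-40,90,10):
    q=Q[(x>=a)&(x<a+10)]
    if len(q): print(a,len(q),np.percentile(q[:,2],[5,50,95]).round(),(q[:,:2]-E0)[:,0].size)
"
```

```text
-10 49 [124. 130. 138.] 49
0 106 [127. 135. 139.] 106
10 104 [126. 130. 134.] 104
20 91 [112. 123. 128.] 91
30 94 [114. 118. 122.] 94
40 91 [109. 113. 116.] 91
50 28 [107. 109. 111.] 28
```

The middle carton has stopped at a lean of about 29°, wedged between bench and edge with its top back edge at x≈0, z≈139. The short one lies flat, label up. I'll push the middle one farther.

```bash
python3 -c "
from h import *
plan((B(-55,100,180),(57.3,0)),(B(-55,100,138),None),(B(-20,100,138),None))"
```

```text
turn 1 x [-0.0006, 0.0001, 0.0001]
shift 4 x [0.949, -0.4, 0.174] total [3.8, -1.6, 0.7]
shift 2 x [0.0, -0.0, 0.84] total [0.0, -0.0, 1.68]
shift 2 x [0.7, -0.0, -0.0] total [1.4, -0.0, -0.0]
```

```bash
python3 -m inch '[[0,0,0,0.95,-0.4,0.17,1],[0,0,0,0.95,-0.4,0.17,1],[0,0,0,0.95,-0.4,0.17,1],[0,0,0,0.95,-0.4,0.17,1],[0,0,0,0,0,0.84,1],[0,0,0,0,0,0.84,1],[0,0,0,0.6,0,0,1],[0,0,0,0.6,0,0,1]]'| grep -E 'eef|contact'
python3 -m inch '[[0,0,0,0.24,0,0,1],[0,0,0,0.24,0,0,1],[0,0,0,0.24,0,0,1],[0,0,0,0.24,0,0,1],[0,0,0,0.24,0,0,1],[0,0,0,0.24,0,0,1]]'| grep -E 'eef|contact'
python3 -m inch '[[0,0,0,0.24,0,0,1],[0,0,0,0,0,0,1],[0,0,0,0,0,0,1],[0,0,0,0,0,0,1]]'| grep -E 'eef|contact'
python3 -c "
from h import *
st();print(inB(r.sense()['eef_pos']));f=snap('top','t9');P=cloud(f);z=P[...,2]
m=np.nan_to_num((z>60)&(z<160));m[:, :160]=0;m[:,260:]=0;m[:135]=0;m[260:]=0
for x in rect(m,P): print(x,inB(x[1]))"
```

```text
eef_pos: [379.8, 358.6, 137.3]
contact_force: [-0.1, 0.5, 1.1]
eef_pos: [401.0, 389.3, 139.8]
contact_force: [-0.9, -0.2, -0.3]
eef_pos: [403.8, 393.8, 139.5]
contact_force: [0.1, -0.3, -0.1]
20.8 [403.8 393.8 139.5] [-3.141 -0.     1.001] q [0.77 0.39 1.86 0.   0.89 1.34] F [ 0.1 -0.3 -0.1] 0.0 0.0
[17.5 99.8]
([204, 170, 47, 42, 995], array([488.6, 341.2]), array([106.1,  59.8]), 57.4, 77.6) [19.1  0. ]
([206, 211, 26, 29, 333], array([400.9, 369.5]), array([65.4, 42.9]), 56.7, 77.3) [-4.5 89.1]
```

```bash
python3 -m inch '[[0,0,0,0,0,-0.7,0],[0,0,0,0,0,-0.95,0],[0,0,0,0,0,-0.95,0],[0,0,0,0.5,0.5,-0.95,0],[0,0,0,0.5,0.9,0,0],[0,0,0,0.5,0.9,0,0],[0,0,0,0.5,0.9,0,0],[0,0,0,0.5,0.9,0,0]]'| grep -E 'eef|contact'
python3 -c "
from h import *
st();f=snap('top','t10');P=cloud(f);z=P[...,2]
m=np.nan_to_num((z>60)&(z<90));m[:, :160]=0;m[:,260:]=0;m[:135]=0;m[260:]=0
for x in rect(m,P): print(x,inB(x[1]))
m=np.nan_to_num((z>30)&(z<44));m[:, :345]=0;m[:,400:]=0;m[:120]=0;m[190:]=0
for x in rect(m,P): print(x)
m=np.nan_to_num((z>80)&(z<100));m[:, :345]=0;m[:,400:]=0;m[:120]=0;m[190:]=0
for x in rect(m,P): print(x)
plan(([582,-39.5,230],(164.5,0)))
cv2.imwrite('pics/t10.png',cv2.resize(f['pixels'][100:270,150:420,::-1],None,fx=2.8,fy=2.8))"
```

```text
eef_pos: [524.9, 390.9, 228.6]
contact_force: [0.9, 0.5, -0.4]
21.52 [524.9 390.9 228.6] [-3.141e+00 -1.000e-03  1.001e+00] q [0.64 0.42 1.59 0.   1.13 1.21] F [ 0.9  0.5 -0.4] 1.0 0.0
([216, 170, 35, 41, 573], array([488.2, 340.1]), array([103.5,  59.3]), 57.0, 77.5) [18.  -0.2]
([361, 137, 26, 36, 327], array([582. , -39.5]), array([49.8, 90.6]), 74.8, 38.1)
([370, 138, 14, 25, 226], array([581.5, -39.2]), array([24.3, 59.5]), 74.7, 93.3)
turn 16 x [0.0001, 0.0, -0.0372]
shift 17 x [-0.39, -0.942, -0.003] total [-6.63, -16.01, -0.06]
```

View pics/t10.png

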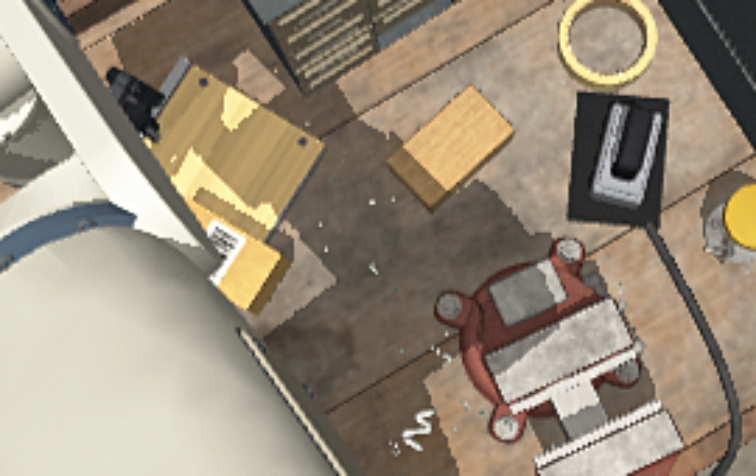

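The short carton lies flat, label up. The grey reader is undisturbed at (582,−39), and the block lies clear at crop (450,145). Turning and moving to the reader.

```bash
python3 -m inch '[[0,0,-0.0372,0,0,0,0],[0,0,-0.0372,0,0,0,0],[0,0,-0.0372,0,0,0,0],[0,0,-0.0372,0,0,0,0],[0,0,-0.0372,0,0,0,0],[0,0,-0.0372,0,0,0,0],[0,0,-0.0372,0,0,0,0],[0,0,-0.0372,0,0,0,0]]'| grep -E 'contact'
python3 -m inch '[[0,0,-0.0372,0,0,0,0],[0,0,-0.0372,0,0,0,0],[0,0,-0.0372,0,0,0,0],[0,0,-0.0372,0,0,0,0],[0,0,-0.0372,0,0,0,0],[0,0,-0.0372,0,0,0,0],[0,0,-0.0372,0,0,0,0],[0,0,-0.0372,0,0,0,0]]'| grep -E 'contact'
python3 -m inch '[[0,0,0,-0.4,-0.94,0,0],[0,0,0,-0.4,-0.94,0,0],[0,0,0,-0.4,-0.94,0,0],[0,0,0,-0.4,-0.94,0,0],[0,0,0,-0.4,-0.94,0,0],[0,0,0,-0.4,-0.94,0,0],[0,0,0,-0.4,-0.94,0,0],[0,0,0,-0.4,-0.94,0,0]]'| grep -E 'eef|contact'
python3 -m inch '[[0,0,0,-0.4,-0.94,0,0],[0,0,0,-0.4,-0.94,0,0],[0,0,0,-0.4,-0.94,0,0],[0,0,0,-0.4,-0.94,0,0],[0,0,0,-0.4,-0.94,0,0],[0,0,0,-0.4,-0.94,0,0],[0,0,0,-0.2,-0.5,0,0]]'| grep -E 'eef|contact'
python3 -c "
from h import *
st();f=snap('top','t11');P=cloud(f);z=P[...,2]
for lo,hi in((60,90),):
    m=np.nan_to_num((z>lo)&(z<hi));m[:, :160]=0;m[:,260:]=0;m[:135]=0;m[260:]=0
    for x in rect(m,P): print(x,inB(x[1]))
for lo,hi in((30,44),(80,100)):
    m=np.nan_to_num((z>lo)&(z<hi));m[:, :345]=0;m[:,420:]=0;m[:110]=0;m[190:]=0
    for x in rect(m,P): print(x)
plan(([581.8,-39.4,150],(164.6,0)))"
```

```text
contact_force: [0.9, -0.0, 0.1]
contact_force: [-0.9, 0.1, -0.4]
eef_pos: [550.3, 187.4, 228.2]
contact_force: [-0.4, 0.2, 0.4]
eef_pos: [572.1, 21.1, 228.1]
contact_force: [-0.1, -0.5, -0.0]
24.15 [572.1  21.1 228.1] [ 3.142 -0.     2.87 ] q [ 0.03  0.3   1.77  0.    1.07 -1.26] F [-0.1 -0.5 -0. ] 1.0 0.0
([204, 170, 47, 41, 994], array([488.5, 341.1]), array([105.8,  59.9]), 57.4, 77.3) [19.   0.1]
([176, 199, 56, 47, 1305], array([408.3, 401. ]), array([126.5,  64.2]), 57.4, 77.6) [26.1 99.9]
turn 1 x [-0.0002, 0.0, -0.0012]
shift 4 x [-0.249, -0.548, 0.781] total [-1.0, -2.19, 3.12]
```

```bash
python3 -m inch '[[0,0,-0.001,-0.33,-0.73,0.6,0],[0,0,0,-0.33,-0.73,0.6,0],[0,0,0,-0.34,-0.73,0.6,0],[0,0,0,0,0,0,0]]'| grep -E 'eef|contact'
python3 -c "
from h import *
st();f=snap('wrist','w1');P=cloud(f);z=P[...,2]
for lo,hi in((30,44),(80,100)):
    m=np.nan_to_num((z>lo)&(z<hi)&(abs(P[...,0]-582)<90)&(abs(P[...,1]+39)<90))
    for x in rect(m,P): print(x)
plan(([581.8,-39.4,68],(164.6,0)))
cv2.imwrite('pics/w1.png',f['pixels'][:,:,::-1])"
```

```text
eef_pos: [580.6, -37.7, 180.3]
contact_force: [-0.9, 0.1, -0.2]
24.53 [580.6 -37.7 180.3] [-3.141 -0.004  2.873] q [-0.07  0.37  1.79  0.    0.99 -1.37] F [-0.9  0.1 -0.2] 1.0 0.0
([210, 128, 18, 48, 233], array([ 515.2, -118.3]), array([ 9.8, 45. ]), 74.8, 37.4)
([293, 149, 51, 85, 2250], array([580.5, -39. ]), array([50.1, 88.5]), 74.2, 41.2)
([170, 132, 35, 55, 1113], array([ 512.4, -121.9]), array([14.1, 40.7]), 90.0, 92.7)
([304, 175, 30, 71, 1979], array([580.4, -38.8]), array([23.8, 58.2]), 74.3, 93.9)
turn 1 x [0.0001, -0.001, -0.0002]
shift 5 x [-0.013, -0.021, 0.908] total [-0.07, -0.1, 4.54]
```

View pics/w1.png

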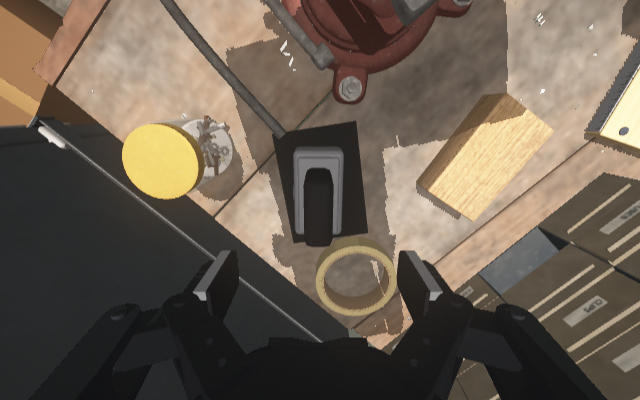

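```bash
python3 -m inch '[[0,0,0,0,-0.05,0.8,0],[0,0,0,0,0,0.9,0],[0,0,0,0,0,0.9,0],[0,0,0,0,0,0.9,0],[0,0,0,0,0,0.9,0],[0,0,0,0,0,0,0],[0,0,0,0,0,0,0]]'| grep -E 'eef|contact'
python3 -m inch '[[0,0,0,0,0,0,1],[0,0,0,0,0,0,1],[0,0,0,0,0,0,1],[0,0,0,0,0,0,1],[0,0,0,0,0,0,1],[0,0,0,0,0,0,1],[0,0,0,0,0,0,1],[0,0,0,0,0,0,1]]' 60
python3 -m inch '[[0,0,0,0,0,0,1],[0,0,0,0,0,-0.4,1],[0,0,0,0,0,-0.8,1],[0,0,0,0,0,-0.8,1],[0,0,0,0,0,-0.8,1],[0,0,0,0,0,-0.8,1],[0,0,0,0,0,-0.8,1],[0,0,0,0,0,-0.8,1]]'| grep -E 'eef|contact|gras'
python3 -m inch '[[0,0,0,0,0,-0.7,1],[0,0,0,0,0,0,1],[0,0,0,0,0,0,1]]'| grep -E 'eef|contact|gras'
python3 -c "
from h import *
st()
print(B(19,0.1,0),B(26.1,99.9,0))
plan(([488.6,341.1,215],None),([488.6,341.1,215],(147.3,0)))"
```

```text
eef_pos: [581.1, -36.0, 72.9]
contact_force: [-0.6, -1.3, 0.4]
clock: 25.83
eef_pos: [582.0, -37.1, 73.8]
tcp_rot: [3.141, 0.001, 2.874]
contact_force: [-1.4, -0.2, 7.3]
opening: 0.27
grasp_force: 60.8
eef_pos: [581.1, -37.2, 204.3]
contact_force: [0.1, 0.5, -3.1]
grasp_force: 59.5
eef_pos: [581.8, -37.3, 221.2]
contact_force: [-0.2, 0.1, -3.4]
grasp_force: 59.8
26.75 [581.8 -37.3 221.2] [3.141e+00 1.000e-03 2.874e+00] q [-0.07  0.32  1.76  0.    1.06 -1.37] F [-0.2  0.1 -3.4] 0.27 59.8
[np.float64(488.48041501088096), np.float64(341.1427288890086), 0] [np.float64(408.3333452481307), np.float64(401.0334394244903), 0]
shift 14 x [0.543, 0.972, 0.018] total [7.6, 13.61, 0.25]
turn 3 x [0.0001, 0.0001, 0.0322]
shift 1 x [0.0, 0.0, 0.0] total [0.0, 0.0, 0.0]
```

```bash
python3 -m inch '[[0,0,0,0.2,0.4,0,1],[0,0,0,0.54,0.97,0,1],[0,0,0,0.54,0.97,0,1],[0,0,0,0.54,0.97,0,1],[0,0,0,0.54,0.97,0,1],[0,0,0,0.54,0.97,0,1],[0,0,0,0.54,0.97,0,1],[0,0,0,0.54,0.97,0,1]]'| grep -E 'eef|contact|gras'
python3 -m inch '[[0,0,0,0.54,0.97,0,1],[0,0,0,0.54,0.97,0,1],[0,0,0,0.54,0.97,0,1],[0,0,0,0.54,0.97,0,1],[0,0,0,0.54,0.97,0,1],[0,0,0,0.54,0.97,0,1],[0,0,0,0.34,0.6,0,1],[0,0,0,0,0,0,1]]'| grep -E 'eef|contact|gras'
python3 -m inch '[[0,0,0.0322,0,0,0,1],[0,0,0.0322,0,0,0,1],[0,0,0.0322,0,0,0,1],[0,0,0,0,0,0,1],[0,0,0,0,0,0,1]]'| grep -E 'eef|contact|gras'
python3 -c "
from h import *
st()
plan(([488.6,341.1,220],(147.4,0)))"
```

```text
eef_pos: [531.4, 163.9, 218.9]
contact_force: [0.4, 0.5, -2.8]
grasp_force: 59.8
eef_pos: [487.2, 344.0, 218.9]
contact_force: [-0.6, -1.0, -2.6]
grasp_force: 59.8
eef_pos: [488.6, 340.4, 219.6]
contact_force: [0.5, -0.9, -2.4]
grasp_force: 59.8
28.5 [488.6 340.4 219.6] [-3.140e+00 -1.000e-03  2.574e+00] q [ 0.61  0.34  1.73  0.    1.07 -0.4 ] F [ 0.5 -0.9 -2.4] 0.27 59.8
turn 1 x [-0.0005, -0.0004, 0.0003]
shift 1 x [0.014, 0.024, -0.018] total [0.01, 0.02, -0.02]
```

```bash
for i in 1 2 3 4; do python3 -m inch '[[0,0,0,0,0,0,1],[0,0,0,0,0,0,1],[0,0,0,0,0,0,1],[0,0,0,0,0,0,1],[0,0,0,0,0,0,1],[0,0,0,0,0,0,1],[0,0,0,0,0,0,1],[0,0,0,0,0,0,1]]'| grep -E 'eef'; done
python3 -c "
from h import *
st()
plan(([408.3,401,220],(147.4,0)))
f=snap('side','s12');cv2.imwrite('pics/s12.png',cv2.resize(f['pixels'][90:250,190:390,::-1],None,fx=3,fy=3))"
```

```text
eef_pos: [489.3, 340.9, 220.8]
eef_pos: [489.3, 340.9, 220.8]
eef_pos: [489.3, 340.9, 220.8]
eef_pos: [489.3, 340.9, 220.8]
31.17 [489.3 340.9 220.8] [ 3.141 -0.     2.571] q [ 0.61  0.34  1.73  0.    1.07 -0.39] F [-0.2 -1.  -3.1] 0.27 59.8
turn 1 x [0.0002, -0.0001, -0.0006]
shift 5 x [0.805, 0.056, 0.006] total [4.02, 0.28, 0.03]
```

View pics/s12.png

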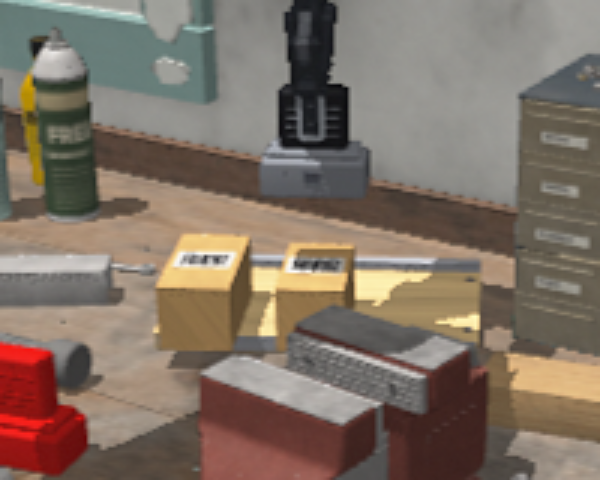

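The reader sits level above the short carton's label and both cartons lie label up. On to the middle carton.

```bash
python3 -m inch '[[0,0,0,0.5,0.04,0,1],[0,0,0,0.9,0.06,0,1],[0,0,0,0.9,0.06,0,1],[0,0,0,0.9,0.06,0,1],[0,0,0,0.82,0.06,0,1],[0,0,0,0,0,0,1],[0,0,0,0,0,0,1],[0,0,0,0,0,0,1]]'| grep -E 'eef'
for i in 1 2 3 4; do python3 -m inch '[[0,0,0,0,0,0,1],[0,0,0,0,0,0,1],[0,0,0,0,0,0,1],[0,0,0,0,0,0,1],[0,0,0,0,0,0,1],[0,0,0,0,0,0,1],[0,0,0,0,0,0,1],[0,0,0,0,0,0,1]]'| grep -E 'eef'; done
python3 -c "
from h import *
st()
c=[581.3,-34.3,221]
plan((c,(147.4,0)),(c,(173.1,0)))"
```

```text
eef_pos: [408.4, 401.2, 220.9]
eef_pos: [408.6, 401.1, 220.8]
eef_pos: [408.5, 401.1, 220.8]
eef_pos: [408.5, 401.1, 220.8]
eef_pos: [408.5, 401.1, 220.8]
34.55 [408.5 401.1 220.8] [ 3.141 -0.     2.571] q [ 0.77  0.31  1.78  0.    1.06 -0.23] F [ 0.1  0.  -2.9] 0.28 59.9
turn 1 x [0.0002, -0.0001, -0.0007]
shift 16 x [-0.95, -0.684, -0.0] total [-15.21, -10.95, -0.01]
turn 4 x [-0.0, 0.0, -0.0357]
shift 1 x [0.0, 0.0, 0.0] total [0.0, 0.0, 0.0]
```

```bash
python3 -m inch '[[0,0,0,-0.5,-0.36,0,1],[0,0,0,-0.95,-0.68,0,1],[0,0,0,-0.95,-0.68,0,1],[0,0,0,-0.95,-0.68,0,1],[0,0,0,-0.95,-0.68,0,1],[0,0,0,-0.95,-0.68,0,1],[0,0,0,-0.95,-0.68,0,1],[0,0,0,-0.95,-0.68,0,1]]'| grep -E 'eef'
python3 -m inch '[[0,0,0,-0.95,-0.68,0,1],[0,0,0,-0.95,-0.68,0,1],[0,0,0,-0.95,-0.68,0,1],[0,0,0,-0.95,-0.68,0,1],[0,0,0,-0.95,-0.68,0,1],[0,0,0,-0.95,-0.68,0,1],[0,0,0,-0.95,-0.68,0,1],[0,0,0,-0.95,-0.68,0,1]]'| grep -E 'eef'
python3 -m inch '[[0,0,-0.0357,-0.45,-0.4,0,1],[0,0,-0.0357,0,0,0,1],[0,0,-0.0357,0,0,0,1],[0,0,-0.0357,0,0,0,1],[0,0,0,0,0,0,1],[0,0,0,0,0,0,1]]'| grep -E 'eef'
python3 -c "
from h import *
st()
plan(([581.5,-34,76],(173.1,0)))"
```

```text
eef_pos: [490.1, 195.5, 220.8]
eef_pos: [576.5, -21.8, 220.6]
eef_pos: [580.1, -34.8, 220.5]
36.38 [580.1 -34.8 220.5] [ 3.141 -0.     3.016] q [-0.06  0.32  1.76  0.    1.06 -1.51] F [-0.3  0.  -3.2] 0.27 59.9
turn 1 x [0.0002, -0.0, -0.0017]
shift 6 x [-0.009, 0.006, 0.963] total [-0.05, 0.04, 5.78]
```

```bash
python3 -m inch '[[0,0,0,-0.05,0.04,0.9,1],[0,0,0,0,0,0.9,1],[0,0,0,0,0,0.9,1],[0,0,0,0,0,0.9,1],[0,0,0,0,0,0.9,1],[0,0,0,0,0,0.9,1],[0,0,0,0,0,0.3,1],[0,0,0,0,0,0,1]]'| grep -E 'eef|cont'
python3 -m inch '[[0,0,0,0,0,0.06,1],[0,0,0,0,0,0.04,1],[0,0,0,0,0,0,1]]'| grep -E 'eef|cont'
```

```text
eef_pos: [580.1, -33.6, 76.2]
contact_force: [-0.0, 0.8, -2.8]
eef_pos: [582.4, -33.9, 76.8]
contact_force: [-0.5, -0.3, -2.3]
```

```bash
for i in 1 2 3; do python3 -m inch '[[0,0,0,0,0,0.04,1],[0,0,0,0,0,0,1],[0,0,0,0,0,0,1]]'| grep -E 'eef|cont'; done
```

```text
eef_pos: [581.8, -33.9, 75.1]
contact_force: [0.6, 0.4, -3.2]
eef_pos: [581.7, -33.9, 73.8]
contact_force: [-0.2, -0.9, 1.3]
eef_pos: [581.8, -34.0, 73.7]
contact_force: [-5.7, -0.5, 12.7]
```

```bash
python3 -m inch '[[0,0,0,0,0,-0.03,1],[0,0,0,0,0,0,0.6],[0,0,0,0,0,0,0.4],[0,0,0,0,0,0,0.2],[0,0,0,0,0,0,0],[0,0,0,0,0,0,0],[0,0,0,0,0,0,0]]'| grep -E 'eef|cont|open'
python3 -m inch '[[0,0,0,0,0,-0.3,0],[0,0,0,0,0,-0.9,0],[0,0,0,0,0,-0.9,0],[0,0,0,0,0,-0.9,0],[0,0,0,0,0,-0.9,0],[0,0,0,0,0,-0.9,0],[0,0,0,0,0,-0.9,0],[0,0,0,0,0,0,0]]'| grep -E 'eef|cont|open'
python3 -c "
from h import *
f=snap('wrist','w2');P=cloud(f);z=P[...,2]
for lo,hi in((30,44),(80,100)):
    m=np.nan_to_num((z>lo)&(z<hi)&(abs(P[...,0]-582)<60)&(abs(P[...,1]+39)<60))
    for x in rect(m,P): print(x)
m=(f['pixels'].max(2)<60)&np.nan_to_num(abs(z-2)<6)&np.nan_to_num((abs(P[...,0]-582)<90)&(abs(P[...,1]+39)<90))
for x in rect(m,P): print('mat',x)
plan((B(-150,0,215),None),(B(-150,0,215),(57.3,0)))"
```

```text
eef_pos: [581.5, -33.8, 73.2]
contact_force: [-0.7, -0.3, 0.2]
opening: 0.998
eef_pos: [583.9, -34.1, 221.0]
contact_force: [1.6, 0.4, 1.2]
opening: 1.002
([283, 125, 45, 74, 1447], array([561.6, -46.9]), array([50. , 84.1]), 83.5, 41.7)
([290, 138, 27, 64, 1589], array([557.5, -45.9]), array([24.4, 58.6]), 82.9, 93.9)
mat ([284, 121, 72, 101, 3562], array([582.9, -34.4]), array([ 89. , 129.1]), 82.9, 2.5)
mat ([281, 122, 2, 39, 51], array([537. , -73.5]), array([ 1.4, 45.3]), 81.1, 2.5)
shift 9 x [0.946, 0.927, 0.013] total [8.51, 8.34, 0.12]
turn 18 x [0.0001, 0.0, 0.0357]
shift 1 x [0.0, 0.0, 0.0] total [0.0, 0.0, 0.0]
```

The reader now stands about 25 mm off the mat's middle, so it was knocked aside as warned. I'll set it back.

```bash
python3 -c "
from h import *
st();plan(([558,-46.2,150],(173,0)))"
```

```text
39.35 [583.  -34.  218.9] [3.141 0.005 3.019] q [-0.06  0.32  1.76  0.    1.05 -1.51] F [ 0.7  0.4 -0.4] 1.0 0.0
turn 1 x [0.0003, 0.0016, -0.0001]
shift 3 x [0.311, -0.202, 0.918] total [0.93, -0.6, 2.75]
```

```bash
python3 -m inch '[[0,0,0,0.31,-0.2,0.8,0],[0,0,0,0.31,-0.2,0.8,0],[0,0,0,0.31,-0.2,0.5,0],[0,0,0,0,0,0,0],[0,0,0,0,0,0,0]]'| grep -E 'eef|cont'
python3 -c "
from h import *
st();f=snap('wrist','w3');P=cloud(f);z=P[...,2]
for lo,hi in((30,44),(80,100)):
    m=np.nan_to_num((z>lo)&(z<hi)&(abs(P[...,0]-582)<60)&(abs(P[...,1]+39)<60))
    for x in rect(m,P): print(x)
plan(([558,-46.2,73],(173,0)))"
```

```text
eef_pos: [555.8, -46.0, 162.5]
contact_force: [0.2, 0.2, 0.4]
39.77 [555.8 -46.  162.5] [ 3.141e+00 -2.000e-03  3.019e+00] q [-0.09  0.36  1.86  0.    0.93 -1.53] F [0.2 0.2 0.4] 1.0 0.0
([322, 160, 20, 76, 831], array([558.9, -31.1]), array([17.7, 73.6]), 88.8, 41.6)
([288, 167, 14, 69, 639], array([556. , -71.1]), array([12.4, 70.8]), 78.4, 41.3)
([297, 174, 33, 76, 2245], array([549.9, -49.8]), array([24.1, 57.6]), 82.9, 94.0)
turn 1 x [0.0002, -0.0, -0.0002]
shift 4 x [-0.011, -0.002, 0.905] total [-0.04, -0.01, 3.62]
```

```bash
python3 -m inch '[[0,0,0,0,0,0,0],[0,0,0,0,0,0,0],[0,0,0,0,0,0,0],[0,0,0,0,0,0,0]]'| grep -E 'eef|cont'
python3 -c "
from h import *
st();f=snap('wrist','w4');P=cloud(f);z=P[...,2]
for lo,hi in((80,100),):
    m=np.nan_to_num((z>lo)&(z<hi)&(abs(P[...,0]-562)<60)&(abs(P[...,1]+39)<60))
    for x in rect(m,P): print(x);c=x[1]
plan(([c[0],c[1],73],(173,0)))"
```

```text
eef_pos: [557.1, -45.9, 163.8]
contact_force: [-0.6, -0.6, -0.3]
40.15 [557.1 -45.9 163.8] [3.141e+00 1.000e-03 3.019e+00] q [-0.09  0.35  1.86  0.    0.93 -1.53] F [-0.6 -0.6 -0.3] 1.0 0.0
([297, 171, 33, 77, 2349], array([549.7, -49.9]), array([24. , 58.7]), 82.5, 93.9)
turn 1 x [0.0002, 0.0002, -0.0]
shift 4 x [0.067, -0.049, 0.907] total [0.27, -0.2, 3.63]
```

```bash
python3 -m inch '[[0,0,0,0.27,-0.2,0.6,0],[0,0,0,0,0,0.75,0],[0,0,0,0,0,0.75,0],[0,0,0,0,0,0.75,0],[0,0,0,0,0,0.75,0],[0,0,0,0,0,0,0],[0,0,0,0,0,0,0]]'| grep -E 'eef|cont'
python3 -m inch '[[0,0,0,0,0,0,1],[0,0,0,0,0,0,1],[0,0,0,0,0,0,1],[0,0,0,0,0,0,1],[0,0,0,0,0,0,1],[0,0,0,0,0,0,1],[0,0,0,0,0,0,1],[0,0,0,0,0,0,1]]' 60
python3 -m inch '[[0,0,0,0,0,0,1],[0,0,0,0,0,-0.3,1],[0,0,0,0,0,-0.5,1],[0,0,0,0,0,0,1],[0,0,0,0,0,0,1]]'| grep -E 'eef|cont|gras'
python3 -c "
from h import *
st();plan(([582.4,-34,90],(173.0,0)))"
```

```text
eef_pos: [548.8, -50.0, 72.8]
contact_force: [0.2, 0.7, -0.2]
clock: 41.45
eef_pos: [549.6, -50.0, 73.8]
tcp_rot: [3.141, 0.001, 3.019]
contact_force: [-0.8, 2.9, 5.0]
opening: 0.273
grasp_force: 62.6
eef_pos: [549.6, -50.1, 93.7]
contact_force: [-0.0, -0.7, -2.9]
grasp_force: 61.5
41.87 [549.6 -50.1  93.7] [3.141e+00 1.000e-03 3.019e+00] q [-0.09  0.45  1.91  0.    0.78 -1.54] F [-0.  -0.7 -2.9] 0.27 61.5
turn 1 x [0.0002, 0.0003, -0.0001]
shift 2 x [-0.612, 0.4, 0.074] total [-1.22, 0.8, 0.15]
```

```bash
python3 -m inch '[[0,0,0,-0.4,0.26,0,1],[0,0,0,-0.4,0.26,0,1],[0,0,0,-0.42,0.28,0,1],[0,0,0,0,0,0,1],[0,0,0,0,0,0.35,1],[0,0,0,0,0,0.32,1],[0,0,0,0,0,0,1],[0,0,0,0,0,0,1]]'| grep -E 'eef|cont'
for i in 1 2 3; do python3 -m inch '[[0,0,0,0,0,0.04,1],[0,0,0,0,0,0,1],[0,0,0,0,0,0,1]]'| grep -E 'eef|cont'; done
```

```text
eef_pos: [580.9, -33.9, 75.4]
contact_force: [0.0, 0.1, -2.6]
eef_pos: [581.9, -34.0, 75.7]
contact_force: [-0.7, -1.0, -2.7]
eef_pos: [582.0, -33.9, 74.6]
contact_force: [0.7, -0.4, -1.6]
eef_pos: [582.1, -33.9, 73.8]
contact_force: [-0.2, -0.5, 2.6]
```

```bash
python3 -m inch '[[0,0,0,0,0,0,0.7],[0,0,0,0,0,0,0.6],[0,0,0,0,0,0,0.4],[0,0,0,0,0,0,0.2],[0,0,0,0,0,0,0],[0,0,0,0,0,0,0],[0,0,0,0,0,0,0]]'| grep -E 'eef|cont|open'
python3 -m inch '[[0,0,0,0,0,-0.3,0],[0,0,0,0,0,-0.9,0],[0,0,0,0,0,-0.9,0],[0,0,0,0,0,-0.9,0],[0,0,0,0,0,-0.9,0],[0,0,0,0,0,-0.9,0],[0,0,0,0,0,-0.9,0],[0,0,0,0,0,0,0]]'| grep -E 'eef|cont|open'
python3 -c "
from h import *
f=snap('wrist','w5');P=cloud(f);z=P[...,2]
m=np.nan_to_num((z>80)&(z<100)&(abs(P[...,0]-562)<60)&(abs(P[...,1]+39)<60))
for x in rect(m,P): print(x)
plan((B(-125,0,225),None),(B(-125,0,225),(57.3,0)),(B(-70,0,225),(57.3,0)),)"
```

```text
eef_pos: [582.0, -33.9, 73.5]
contact_force: [0.1, -0.0, -0.2]
opening: 1.0
eef_pos: [584.3, -34.2, 221.2]
contact_force: [0.6, -0.0, -0.0]
opening: 0.999
([305, 162, 26, 61, 1475], array([581.5, -35. ]), array([24. , 57.7]), 83.2, 93.9)
shift 10 x [0.81, 0.924, -0.027] total [8.1, 9.24, -0.27]
turn 18 x [0.0001, 0.0, 0.0357]
shift 1 x [0.0, 0.0, 0.0] total [0.0, 0.0, 0.0]
turn 1 x [0.0, 0.0, 0.0]
shift 3 x [0.733, 0.0, 0.0] total [2.2, 0.0, 0.0]
```

```bash
python3 -m inch '[[0,0,0,0.4,0.46,-0.1,1],[0,0,0,0.81,0.92,-0.03,1],[0,0,0,0.81,0.92,-0.03,1],[0,0,0,0.81,0.92,-0.03,1],[0,0,0,0.81,0.92,-0.03,1],[0,0,0,0.81,0.92,0,1],[0,0,0,0.81,0.92,0,1],[0,0,0,0.81,0.92,0,1]]'| grep -E 'eef|cont'
python3 -m inch '[[0,0,0,0.81,0.92,0,1],[0,0,0,0.81,0.92,0,1],[0,0,0,0.4,0.46,0,1],[0,0,0.0357,0,0,0,1],[0,0,0.0357,0,0,0,1],[0,0,0.0357,0,0,0,1],[0,0,0.0357,0,0,0,1],[0,0,0.0357,0,0,0,1]]'| grep -E 'eef|cont'
python3 -m inch '[[0,0,0.0357,0,0,0,1],[0,0,0.0357,0,0,0,1],[0,0,0.0357,0,0,0,1],[0,0,0.0357,0,0,0,1],[0,0,0.0357,0,0,0,1],[0,0,0.0357,0,0,0,1],[0,0,0.0357,0,0,0,1],[0,0,0.0357,0,0,0,1]]'| grep -E 'eef|cont'
python3 -m inch '[[0,0,0.0357,0,0,0,1],[0,0,0.0357,0,0,0,1],[0,0,0.0357,0,0,0,1],[0,0,0.0357,0,0,0,1],[0,0,0.0357,0,0,0,1],[0,0,0,0,0,0,1]]'| grep -E 'eef|cont'
python3 -c "
from h import *
st();plan((B(-72,0,58),(57.3,0)))
f=snap('top','t13');P=cloud(f);z=P[...,2]
m=np.nan_to_num((z>60)&(z<90));m[:, :160]=0;m[:,260:]=0;m[:135]=0;m[260:]=0
for x in rect(m,P): print(x,inB(x[1]))"
```

```text
eef_pos: [450.0, 156.8, 220.7]
contact_force: [0.5, -0.6, -0.2]
eef_pos: [407.8, 218.9, 220.7]
contact_force: [0.5, 0.1, -1.0]
eef_pos: [407.9, 218.8, 220.7]
contact_force: [-0.0, 0.1, 0.4]
eef_pos: [408.0, 218.8, 220.8]
contact_force: [1.1, -0.3, -0.1]
47.08 [408.  218.8 220.8] [-3.14e+00  1.00e-03  9.95e-01] q [0.49 0.14 2.   0.   1.   1.06] F [ 1.1 -0.3 -0.1] -0.0 0.0
turn 1 x [-0.0005, 0.0004, -0.0015]
shift 7 x [0.317, 0.01, 0.93] total [2.22, 0.07, 6.51]
([209, 170, 13, 11, 52], array([526.4, 373.4]), array([14.7, 34.4]), 41.5, 77.6) [ 66.6 -14.4]
([176, 199, 27, 38, 417], array([412.1, 441.1]), array([99.4, 48.7]), 20.9, 77.5) [ 61.9 118.4]
```

```bash
python3 -m inch '[[0,0,-0.0015,0.32,0.01,0.93,1],[0,0,0,0.32,0.01,0.93,1],[0,0,0,0.32,0.01,0.93,1],[0,0,0,0.32,0.01,0.93,1],[0,0,0,0.32,0.01,0.93,1],[0,0,0,0.32,0.01,0.93,1],[0,0,0,0.32,0.01,0.93,1],[0,0,0,0,0,0,1]]'| grep -E 'eef|cont'
python3 -m inch '[[0,0,0,0.2,0,0,1],[0,0,0,0.2,0,0,1],[0,0,0,0.2,0,0,1],[0,0,0,0.2,0,0,1],[0,0,0,0.2,0,0,1],[0,0,0,0.2,0,0,1],[0,0,0,0.25,0,0,1],[0,0,0,0.25,0,0,1]]'| grep -E 'eef|cont'
python3 -m inch '[[0,0,0,0.25,0,0,1],[0,0,0,0.25,0,0,1],[0,0,0,0.25,0,0,1],[0,0,0,0.25,0,0,1],[0,0,0,0.2,0,0,1],[0,0,0,0.2,0,0,1],[0,0,0,0.2,0,0,1],[0,0,0,0.2,0,0,1]]'| grep -E 'eef|cont'
python3 -c "
from h import *
st();print(inB(r.sense()['eef_pos']))"
```

```text
eef_pos: [438.9, 265.0, 55.2]
contact_force: [-0.3, -0.8, 0.1]
eef_pos: [463.7, 301.5, 59.2]
contact_force: [-1.8, -2.0, 1.5]
eef_pos: [488.0, 339.6, 58.9]
contact_force: [-0.3, -1.4, -0.5]
49.13 [488.  339.6  58.9] [-3.141 -0.     1.005] q [0.61 0.55 1.83 0.   0.76 1.17] F [-0.3 -1.4 -0.5] -0.0 0.0
[17.4 -0.3]
```

```bash
python3 -m inch '[[0,0,0,0.16,0,0,1],[0,0,0,0.16,0,0,1],[0,0,0,0.16,0,0,1],[0,0,0,0.08,0,0,1]]'| grep -E 'eef|cont'
for i in 1 2 3 4; do python3 -m inch '[[0,0,0,0.08,0,0,1],[0,0,0,0,0,0,1]]'| grep -E 'eef|cont'; done
python3 -c "
from h import *
st();print(inB(r.sense()['eef_pos']))"
```

```text
eef_pos: [495.6, 351.5, 59.1]
contact_force: [-0.2, -0.5, 0.1]
eef_pos: [496.6, 353.1, 59.1]
contact_force: [0.1, -0.3, 0.0]
eef_pos: [497.5, 354.6, 59.1]
contact_force: [-0.2, -0.8, -0.5]
eef_pos: [498.6, 356.3, 59.1]
contact_force: [-1.1, -1.0, 0.4]
eef_pos: [499.0, 357.5, 58.9]
contact_force: [-2.3, -3.0, 2.8]
50.13 [499.  357.5  58.9] [-3.141e+00  1.000e-03  1.005e+00] q [0.62 0.57 1.79 0.   0.78 1.18] F [-2.3 -3.   2.8] 0.0 0.0
[38.4  0. ]
```

```bash
for i in 1 2 3; do python3 -m inch '[[0,0,0,0.06,0,0,1],[0,0,0,0,0,0,1]]'| grep -E 'eef|cont'; done
python3 -c "
from h import *
st();print(inB(r.sense()['eef_pos']))"
```

```text
eef_pos: [498.9, 357.8, 58.6]
contact_force: [-6.2, -6.1, 3.3]
eef_pos: [498.7, 357.9, 58.3]
contact_force: [-8.4, -10.8, 7.5]
eef_pos: [498.6, 357.9, 58.3]
contact_force: [-10.9, -17.7, 12.6]
50.63 [498.6 357.9  58.3] [-3.139  0.009  1.005] q [ 0.62  0.58  1.78 -0.    0.79  1.19] F [-10.9 -17.7  12.6] -0.0 0.0
[38.6  0.7]
```

```bash
python3 -m inch '[[0,0,0,-0.5,0,0,1],[0,0,0,-0.5,0,-0.9,1],[0,0,0,0,0,-0.9,1],[0,0,0,0,0,-0.9,1],[0,0,0,0,0,-0.9,1],[0,0,0,0,0,0,1]]'| grep -E 'eef|cont'
python3 -c "
from h import *
st();plan((B(-78,100,148),(57.3,0)),(B(-78,100,58),None))"
```

```text
eef_pos: [491.1, 342.3, 153.7]
contact_force: [-0.1, 0.6, 1.2]
51.13 [491.1 342.3 153.7] [ 3.139 -0.008  1.005] q [0.61 0.42 1.78 0.   0.93 1.17] F [-0.1  0.6  1.2] -0.0 0.0
turn 1 x [0.0008, -0.0026, 0.0016]
shift 5 x [-0.795, -0.812, 0.046] total [-3.98, -4.06, 0.23]
shift 4 x [0.0, -0.0, 0.9] total [0.0, -0.0, 3.6]
```

```bash
python3 -m inch '[[0,0,0.0016,-0.8,-0.8,0,1],[0,0,0,-0.8,-0.81,0,1],[0,0,0,-0.8,-0.81,0,1],[0,0,0,-0.8,-0.81,0,1],[0,0,0,-0.8,-0.81,0,1],[0,0,0,0,0,0,1]]'| grep -E 'eef|cont'
python3 -m inch '[[0,0,0,0,0,0.9,1],[0,0,0,0,0,0.9,1],[0,0,0,0,0,0.9,1],[0,0,0,0,0,0.9,1],[0,0,0,0,0,0.1,1],[0,0,0,0,0,0,1],[0,0,0,0,0,0,1]]'| grep -E 'eef|cont'
python3 -c "
from h import *
st();print(inB(r.sense()['eef_pos']));plan((B(-50,100,58),(57.3,0)))
f=snap('top','t14');P=cloud(f);z=P[...,2]
m=np.nan_to_num((z>60)&(z<90));m[:, :160]=0;m[:,260:]=0;m[:135]=0;m[260:]=0
for x in rect(m,P): print(x,inB(x[1]))"
```

```text
eef_pos: [344.9, 308.7, 148.1]
contact_force: [-0.3, -0.3, -0.7]
eef_pos: [350.1, 311.2, 57.0]
contact_force: [-0.4, 0.2, 0.9]
52.22 [350.1 311.2  57. ] [-3.141e+00 -1.000e-03  1.000e+00] q [0.72 0.41 2.11 0.   0.62 1.29] F [-0.4  0.2  0.9] 0.0 0.0
[-80.9 100.4]
turn 1 x [-0.0001, -0.0003, -0.0]
shift 2 x [0.618, 0.007, -0.021] total [1.24, 0.01, -0.04]
([177, 154, 47, 41, 993], array([531.2, 411. ]), array([107.6,  59.9]), 57.4, 77.5) [100.9   1.9]
([176, 199, 32, 29, 474], array([427.5, 430.7]), array([55.1, 65.3]), 55.3, 77.3) [61.4 99.8]
```

```bash
python3 -m inch '[[0,0,0,0.3,0,0,1],[0,0,0,0.3,0,0,1],[0,0,0,0.3,0,0,1],[0,0,0,0.2,0,0,1],[0,0,0,0.2,0,0,1],[0,0,0,0.2,0,0,1],[0,0,0,0.25,0,0,1],[0,0,0,0.25,0,0,1]]'| grep -E 'eef|cont'
python3 -m inch '[[0,0,0,0.25,0,0,1],[0,0,0,0.25,0,0,1],[0,0,0,0.25,0,0,1],[0,0,0,0.25,0,0,1],[0,0,0,0.2,0,0,1],[0,0,0,0.2,0,0,1],[0,0,0,0.16,0,0,1],[0,0,0,0,0,0,1]]'| grep -E 'eef|cont'
python3 -c "
from h import *
st();print(inB(r.sense()['eef_pos']))"
```

```text
eef_pos: [376.4, 352.8, 56.3]
contact_force: [-0.6, -1.9, -0.6]
eef_pos: [398.4, 386.7, 56.7]
contact_force: [1.0, 0.6, 0.5]
53.6 [398.4 386.7  56.7] [-3.141e+00 -2.000e-03  1.000e+00] q [0.77 0.51 1.92 0.   0.71 1.34] F [1.  0.6 0.5] -0.0 0.0
[  8.6 100.5]
```

```bash
python3 -m inch '[[0,0,0,0.12,0,0,1],[0,0,0,0.12,0,0,1],[0,0,0,0,0,0,1]]'| grep -E 'eef|cont'
for i in 1 2 3 4 5 ; do python3 -m inch '[[0,0,0,0.07,0,0,1],[0,0,0,0,0,0,1]]'| grep -E 'eef|cont'; done
python3 -c "
from h import *
st();print(inB(r.sense()['eef_pos']))"
```

```text
eef_pos: [401.2, 391.1, 56.7]
contact_force: [0.1, -0.0, 0.4]
eef_pos: [401.9, 392.3, 56.6]
contact_force: [-1.1, -2.6, -0.3]
eef_pos: [403.0, 393.9, 56.6]
contact_force: [-1.7, -1.2, -0.7]
eef_pos: [402.8, 394.0, 56.2]
contact_force: [-3.5, -6.2, 1.6]
eef_pos: [402.6, 394.3, 55.7]
contact_force: [-7.0, -9.6, 2.9]
eef_pos: [402.3, 394.4, 55.3]
contact_force: [-10.7, -13.8, 5.5]
54.68 [402.3 394.4  55.3] [-3.139  0.01   1.   ] q [0.77 0.52 1.9  0.   0.73 1.34] F [-10.7 -13.8   5.5] 0.0 0.0
[ 17.2 101.4]
```

```bash
python3 -m inch '[[0,0,0,-0.5,0,0,1],[0,0,0,-0.5,0,-0.5,1],[0,0,0,-0.5,0,-0.9,1],[0,0,0,-0.9,0,-0.9,1],[0,0,0,-0.9,0,-0.9,1],[0,0,0,-0.9,0,-0.9,1],[0,0,0,-0.9,0,-0.9,1],[0,0,0,-0.9,0,-0.9,1]]'| grep -E 'eef|cont'
python3 -m inch '[[0,0,0,-0.9,0,0,1],[0,0,0,-0.9,0,0,1],[0,0,0,0,0,0,1],[0,0,0,0,0,0,1]]'| grep -E 'eef|cont'
python3 -c "
from h import *
f=snap('top','t15');P=cloud(f);z=P[...,2]
m=np.nan_to_num((z>60)&(z<90));m[:, :150]=0;m[:,260:]=0;m[:135]=0;m[260:]=0
for x in rect(m,P): print(x,inB(x[1]))
m=np.nan_to_num((z>80)&(z<100));m[:, :345]=0;m[:,400:]=0;m[:120]=0;m[190:]=0
for x in rect(m,P): print(x)
cv2.imwrite('pics/t15.png',cv2.resize(f['pixels'][90:290,130:440,::-1],None,fx=2.5,fy=2.5))"
```

```text
eef_pos: [324.4, 271.4, 205.2]
contact_force: [0.5, -0.8, 0.5]
eef_pos: [300.5, 233.9, 204.5]
contact_force: [-0.4, 0.8, 0.5]
([177, 154, 47, 41, 992], array([531.4, 411.3]), array([107.7,  60. ]), 57.4, 77.4) [101.2   1.9]
([155, 186, 56, 47, 1300], array([443.5, 455.8]), array([126.8,  64.2]), 57.6, 77.2) [91.2 99.9]
([369, 138, 12, 24, 226], array([582.3, -35.2]), array([24.2, 58.5]), 82.5, 93.3)
```

View pics/t15.png

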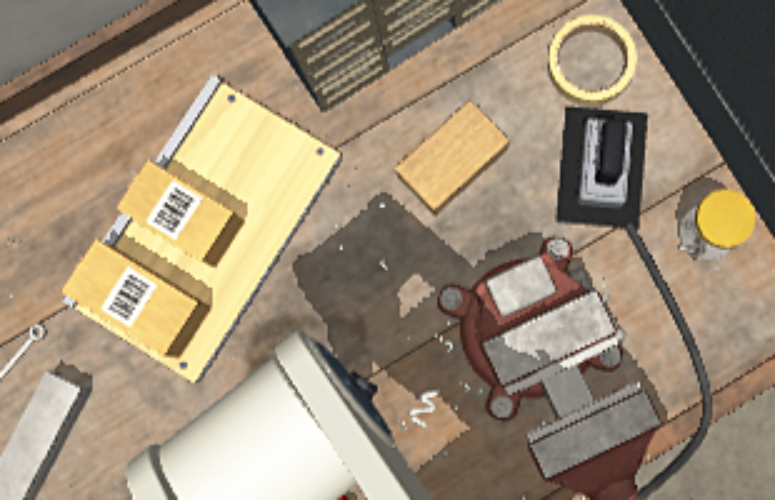

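Both cartons are flat at crop (180,215) and (135,300), labels up, with their ends level at the rail. The reader stands in the middle of the mat at crop (605,160). Handing in.

```bash
python3 -c "
from h import *
print(r.sign_off())"
```

```text
the job is handed in; nothing more can be done
None
```

I handed the job in: the short and middle cartons (no tall one was there) were tipped label up, each held under the reader for over 2 s (no read confirmation is shown), then slid home against the rail; the reader, knocked once on the way, was re-placed on the middle of its mat.

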